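# Put the ring blocks away in the jewelry box drawer

## Task

Put the ring blocks away for the night: draw every block that is in the dovetailed stand straight up out of it, without dragging or tipping the stand, and stand them all upright on the floor of the jewelry box's open drawer, together with the block that is already standing loose on the cabinet. Once all are in, push the drawer gently fully home, until its catch takes it. Leave everything else as it is.

Things in the scene. Friction and masses are not known exactly. Their poses are not given: they have to be found in the camera images.
- stand: dark wooden display stand, loose, about 1.8 kg: a plinth 64 (x) x 312 (y) x 12 mm, on it a row of five pillars 34 mm deep, tops 50 mm above the underside. Four bays between them (y = -96, -32, 32, 96 mm) have dovetail sockets with 1.5 mm play: a block rests on the plinth, 24 mm taller than the pillars, and comes free after rising 38 mm straight up. Origin: centre of underside.
- block1: a pale wooden ring block on a steel foot (hard to tip), 62 mm high, 170 g: body 40 (its x) x 30 mm (its y), plus on each y side a dovetail tongue 10 mm proud (50 mm over both), 22 mm wide, up to 36 mm high; padded top, rings in it up to 10 mm above (no bar to gripping). Origin: centre of underside. Plain x faces free for gripping. Starts (if present) in bay 1 of the stand, from its -y end.
- block2: a pale wooden ring block on a steel foot (hard to tip), 62 mm high, 170 g: body 40 (its x) x 30 mm (its y), plus on each y side a dovetail tongue 10 mm proud (50 mm over both), 22 mm wide, up to 36 mm high; padded top, rings in it up to 10 mm above (no bar to gripping). Origin: centre of underside. Plain x faces free for gripping. Starts (if present) in bay 2 of the stand, from its -y end.
- block3: a pale wooden ring block on a steel foot (hard to tip), 62 mm high, 170 g: body 40 (its x) x 30 mm (its y), plus on each y side a dovetail tongue 10 mm proud (50 mm over both), 22 mm wide, up to 36 mm high; padded top, rings in it up to 10 mm above (no bar to gripping). Origin: centre of underside. Plain x faces free for gripping. Starts (if present) in bay 3 of the stand, from its -y end.
- block4: a pale wooden ring block on a steel foot (hard to tip), 62 mm high, 170 g: body 40 (its x) x 30 mm (its y), plus on each y side a dovetail tongue 10 mm proud (50 mm over both), 22 mm wide, up to 36 mm high; padded top, rings in it up to 10 mm above (no bar to gripping). Origin: centre of underside. Plain x faces free for gripping. Starts (if present) in bay 4 of the stand, from its -y end.
- block5: a pale wooden ring block on a steel foot (hard to tip), 62 mm high, 170 g: body 40 (its x) x 30 mm (its y), plus on each y side a dovetail tongue 10 mm proud (50 mm over both), 22 mm wide, up to 36 mm high; padded top, rings in it up to 10 mm above (no bar to gripping). Origin: centre of underside. Plain x faces free for gripping. Starts standing free on the cabinet top. Always present.
- jewelry_box: wooden jewelry box, fixed: carcass 190 mm deep (x), 340 mm wide (y), 114 mm high with its closed, clasped lid; under the lid one drawer that slides out along the box's -x, towards the robot, through an opening 90 mm high. Origin: on the cabinet top, mid-width, 70 mm in front (-x) of the carcass front.
- jb_drawer (a joint): how far the drawer stands open, m: 0 = fully home, 0.135 = against its stop; starts 0.12 to 0.132 open. Sliding friction about 1 N. A spring roller catch at its back resists with about 2 N more from 12 to 5 mm, then snaps the drawer home and holds it.
- drawer_slot (a point): point on the drawer's inner floor (17 mm above the cabinet top), mid-width, 58 mm behind the inner face of the drawer front; moves with the drawer; axes as the box (x into the box, z up). The inside is 300 mm wide (y) and runs from x = -58 to +92 mm; its side walls stand 35 mm above the floor; what lies at x below (opening - 58 mm) is open from above.
- drawer_face (a point): point on the outside of the drawer front, mid-width, 72 mm above the cabinet top: a good place to push. The front is a panel 14 mm thick and 338 mm wide, from 4 to 82 mm above the cabinet top. Two small knobs, 18 mm proud, sit 42 mm up and 100 mm either side of mid-width.
- bowl: bystander, loose: a round smoked-glass bowl 124 mm across and 55 mm high. Origin: centre of its underside.
- keyring: bystander, loose: a flat steel key ring, 52 mm across, with two keys up to about 100 mm from its centre, 4 mm thick. Origin: centre of its underside.
- remote: bystander, loose: an orange plastic remote control, 170 x 45 x 18 mm, its length along its x axis. Origin: centre of its underside.
- candle_jar: bystander, loose: a lidded amber glass candle jar, 72 mm across and 85 mm high. Origin: centre of its underside.
- plant_pot: bystander, loose: a terracotta pot with a small succulent, 92 mm across, about 120 mm high. Origin: centre of its underside.
- coaster: bystander, loose: a square cork coaster, 100 x 100 x 8 mm. Origin: centre of its underside.
- lamp_switch (a joint): the toggle of the white ceramic lamp base (fixed, at the robot's right): 0 as found, 0.8 rad thrown. Bystander.

How it is judged (in metres and radians):
On the way, in this order (a step that is already met when the one before it is completed fails the run):
1. every block stands upright in the drawer, the drawer still open (x of block1 in the frame of drawer_slot between -0.055 and 0.09 m and y of block1 in the frame of drawer_slot between -0.148 and 0.148 m and z of block1 in the frame of drawer_slot between -0.006 and 0.008 m and angle between each of block1, block2, block3, block4, block5's own z axis and vertical below 0.15 rad and x of block2 in the frame of drawer_slot between -0.055 and 0.09 m and y of block2 in the frame of drawer_slot between -0.148 and 0.148 m and z of block2 in the frame of drawer_slot between -0.006 and 0.008 m and x of block3 in the frame of drawer_slot between -0.055 and 0.09 m and y of block3 in the frame of drawer_slot between -0.148 and 0.148 m and z of block3 in the frame of drawer_slot between -0.006 and 0.008 m and x of block4 in the frame of drawer_slot between -0.055 and 0.09 m and y of block4 in the frame of drawer_slot between -0.148 and 0.148 m and z of block4 in the frame of drawer_slot between -0.006 and 0.008 m and x of block5 in the frame of drawer_slot between -0.055 and 0.09 m and y of block5 in the frame of drawer_slot between -0.148 and 0.148 m and z of block5 in the frame of drawer_slot between -0.006 and 0.008 m and value of joint jb_drawer above 0.06 m), for 0.2 s.
2. the drawer is pushed home and its catch has taken it (value of joint jb_drawer below 0.004 m), for 0.2 s.
At the end, for the whole second after the job is handed in: Every block present stands upright (within 0.15 rad) and still on the floor of the jewelry box's drawer, and the drawer is home (within 4 mm), held by its catch (x of block1 in the frame of drawer_slot between -0.055 and 0.09 m and y of block1 in the frame of drawer_slot between -0.148 and 0.148 m and z of block1 in the frame of drawer_slot between -0.006 and 0.008 m and angle between each of block1, block2, block3, block4, block5's own z axis and vertical below 0.15 rad and x of block2 in the frame of drawer_slot between -0.055 and 0.09 m and y of block2 in the frame of drawer_slot between -0.148 and 0.148 m and z of block2 in the frame of drawer_slot between -0.006 and 0.008 m and x of block3 in the frame of drawer_slot between -0.055 and 0.09 m and y of block3 in the frame of drawer_slot between -0.148 and 0.148 m and z of block3 in the frame of drawer_slot between -0.006 and 0.008 m and x of block4 in the frame of drawer_slot between -0.055 and 0.09 m and y of block4 in the frame of drawer_slot between -0.148 and 0.148 m and z of block4 in the frame of drawer_slot between -0.006 and 0.008 m and x of block5 in the frame of drawer_slot between -0.055 and 0.09 m and y of block5 in the frame of drawer_slot between -0.148 and 0.148 m and z of block5 in the frame of drawer_slot between -0.006 and 0.008 m and linear speed of each of block1, block2, block3, block4, block5 below 0.02 m/s and value of joint jb_drawer below 0.004 m); the robot touches nothing.
It fails at once if the stand is dragged more than 20 mm or tipped more than 0.12 rad (distance of stand from where it was at the start of the episode above 0.02 m or angle between stand's own z axis and vertical above 0.12 rad).
It fails at once if the drawer is slammed (closing faster than 0.4 m/s) (velocity of joint jb_drawer below -0.4 m/s).
It fails at once if a bystander is moved more than 25 mm, or the lamp is switched (distance of any of bowl, keyring, remote, candle_jar, plant_pot, coaster from where it was at the start of the episode above 0.025 m or value of joint lamp_switch above 0.4 rad).
Of block1, block2, block3, block4 only 2 to 4 are there at a start; the rules pass over those that are not, and their reading is None.
At some moment in a run one of block5 may be knocked a few centimetres aside while the robot is not near it.
It also fails if it takes over 210 s, if anything falls off the work surface, if the arm or the gripper's body presses on something with over 40 N, if the wrist force passes 120 N, or if a joint passes its speed limit or range.

## Robot

A 7-joint arm with a two-finger parallel gripper is mounted at the origin on the work surface. World frame = base frame: x ahead of the robot, y to its left, z up, the work surface at z = 0. Lengths are in mm, angles in rad, forces in N, time in s.
With the tool pointing down it reaches from about 400 to 875 mm from the base axis. Payload 4.4 kg.
Tool frame: the origin (TCP) lies midway between the tips of the shut fingers; the grasp point (between the pads) lies 19 mm behind it (ctrl.grip_point_offset is the distance from the TCP to the grasp point, in mm); z points along the fingers, y is the line along which they close (so a half turn about z gives the same grasp; the last joint's range is limited). The gripper opens to 85 mm and grips with 20 to 120 N. Pads are 22 mm wide; open, the fingers measure 114 mm over their backs; the gripper's body (76 mm by 85 mm) begins 54 mm behind the grasp point. The pads swing forward as they close: fully open they stand 13 mm farther back than shut.
Start: joints at [1.046, 0.628, 0.038, 1.517, -0.027, 0.996, -0.02], TCP at [287.895, -582.781, 231.313] pointing down, gripper open.
Joint ranges: [-3.06, 3.06], [-0.37, 2.12], [-1.25, 1.32], [0.18, 2.47], [-1.1, 4.24], [0.23, 1.98], [-2.94, 2.94]. Speed limits (rad/s): [2.57, 2.57, 3.14, 3.14, 3.14, 3.14, 3.14].

## Interface

Orientations are given as [roll, pitch, yaw] about the fixed x, y, z axes, in that order (R = Rz(yaw) Ry(pitch) Rx(roll)).
In Python, from cell import ctrl, cams gives the robot as it stands (ctrl), with the cameras (cams).
- The arm moves only by the tool step_hand, called after "Request:" in YAML: its name, and indented under it one key for each argument. Schema: {"type":"object","properties":{"rows":{"type":"object","properties":{"x":{"type":"array","items":{"type":"number"},"minItems":1,"maxItems":12},"y":{"type":"array","items":{"type":"number"},"minItems":1,"maxItems":12},"z":{"type":"array","items":{"type":"number"},"minItems":1,"maxItems":12},"rx":{"type":"array","items":{"type":"number"},"minItems":1,"maxItems":12},"ry":{"type":"array","items":{"type":"number"},"minItems":1,"maxItems":12},"rz":{"type":"array","items":{"type":"number"},"minItems":1,"maxItems":12},"jaw":{"type":"array","items":{"type":"number"},"minItems":1,"maxItems":12}},"additionalProperties":false,"required":["x","y","z","rx","ry","rz","jaw"]},"only":{"type":"string"},"quiet":{"type":"boolean"},"lines":{"type":"string"}},"required":["rows"],"additionalProperties":false}. rows is an object with one list for each field, all of the same length, 1 to 12, a row being the entries at one place: x, y, z (the shift in shares of the most that a row can go, 1 being 50 mm), rx, ry, rz (a rotation vector in parts of the range, where 1.0 means pi rad), jaw (the finger opening in mm); each row shifts and turns the commanded pose from where the row before left it, along the tool's axes as they then stand; what a row does not reach is not made up. A row lasts 1/10 s, in which the tool goes at most 50 mm and 0.15 rad, less where a joint would pass 70% of its speed; a pose out of reach is approached as far as the arm can. The fingers move at their own pace and stop on an object; the grip force is fixed at half the most. Time passes only in rows, so rows that do not move let the fingers close. The tool returns the time, the measured TCP pose, the force, the opening and the grip force at its end. only (a regular expression) keeps the lines of the reply that match it, lines (a string "A,B") keeps lines A to B, and quiet returns only ok. A shift or turn number past 1, either way, is cut back to 1. Input that does not fit is refused with a message, and nothing moves.
- ctrl.read_state(): the state, without advancing time (a new reading comes with each control period).
- cams.get_image(name): name is "scene" or "top"; returns the picture (480x640x3 uint8, blue, green, red); there is no depth.
- cams.calibration(name): a dict with "fx", "fy", "cx", "cy" (pixels), "rvec" (rotation vector, rad) and "tvec" (3), from world to camera coordinates, as OpenCV has them. Camera axes: x right, y down, z forward; pixel columns grow to the right and rows downward; lengths in mm; the calibration is good to about 2 mm. A picture is of the moment at which its call begins. calibration takes no time and is no camera call.
- ctrl.finish_job(): hands the job in; it is judged then, once.
The state is a dict: "clock": time; "qpos": joint angles; "qd": joint speeds; "tau": joint torques, N m; "eef_pos": TCP position; "tool_rot": TCP orientation; "force": force on the tool from outside, world axes, zero at the start; "torque": the same for the moment, N m; "width": finger opening in mm; "gripper_force": force on a finger pad.
Only numpy, scipy, OpenCV 4.12 (cv2) and the standard library are available. Lean on these libraries where they do the work, as an engineer would, in place of code of your own. Each camera call takes 0.05 s, during which the arm holds its last target. There are 200 camera calls.

## Working session

There is one attempt and no reset: what is moved stays moved. The work goes in short steps, Python scripts to look and compute and a tool call to move; the robot and the scene stay as the last step left them, time stands still between calls to the robot, and variables do not carry over. Pictures are saved under pics/ and viewed, at most 14 in all, crops included, and the job is handed in when it is done.

```bash
ls; mkdir -p pics; cat > h.py <<'E'
import numpy as np, cv2
from cell import ctrl, cams
def cam(n):
    c=cams.calibration(n); K=np.array([[c['fx'],0,c['cx']],[0,c['fy'],c['cy']],[0,0,1.]])
    return K,np.array(c['rvec'],float).reshape(3,1),np.array(c['tvec'],float).reshape(3,1)
def proj(n,P):
    K,r,t=cam(n); return cv2.projectPoints(np.array(P,float).reshape(-1,1,3),r,t,K,None)[0].reshape(-1,2)
def back(n,uv,z):
    K,r,t=cam(n); R=cv2.Rodrigues(r)[0]; c=(-R.T@t).ravel()
    d=(R.T@np.linalg.inv(K)@np.array([*uv,1.])); return c+d*(z-c[2])/d[2]
def tri(a,b):
    Ps=[np.hstack([cv2.Rodrigues(cam(n)[1])[0],cam(n)[2]]) for n in('scene','top')]
    Ps=[cam(n)[0]@p for n,p in zip(('scene','top'),Ps)]
    X=cv2.triangulatePoints(Ps[0],Ps[1],np.array(a,float).reshape(2,1),np.array(b,float).reshape(2,1)); return (X[:3]/X[3]).ravel()
def snap(n,f,crop=None,scale=1):
    im=cams.get_image(n)
    cv2.imwrite('pics/raw_'+f,im)
    if crop: x0,y0,x1,y1=crop; im=im[y0:y1,x0:x1]
    if scale!=1: im=cv2.resize(im,None,fx=scale,fy=scale,interpolation=cv2.INTER_CUBIC)
    cv2.imwrite('pics/'+f,im)
E
python3 - <<'E'
from h import *
snap('scene','s0.png');snap('top','t0.png')
s=ctrl.read_state();print(s)
for n in('scene','top'):
    K,r,t=cam(n);R=cv2.Rodrigues(r)[0];print(n,K[0],(-R.T@t).ravel(),R)
E
```

```text
cell.py
pics
{'clock': 0.1, 'qpos': array([ 1.04616433,  0.62925704,  0.03845095,  1.51830554, -0.02700382,
        0.9962664 , -0.01995883]), 'qd': array([ 0.00046265, -0.00083423, -0.00027289, -0.00296859,  0.00089972,
        0.00043894, -0.00032334]), 'tau': array([ 3.52175790e-03, -5.64526498e+01,  1.23087432e+00, -1.93971419e+01,
        1.13789435e-02,  5.43617105e-03,  1.03070653e-05]), 'eef_pos': array([ 287.65783213, -582.24775582,  230.46693167]), 'tool_rot': array([-3.13987453e+00,  1.84949862e-05,  4.58865242e-01]), 'force': array([-1.3981035 , -0.73173302,  0.24712208]), 'torque': array([ 0.06441298, -0.00941981, -0.00729127]), 'gripper_force': 0.0, 'width': 85.36491539540552}
scene [445.47227849   0.         314.99709799] [ 908.89874113 -707.51068582  794.93463026] [[ 0.87826663  0.47797316  0.01376174]
 [ 0.3292638  -0.58364505 -0.74225589]
 [-0.34674642  0.65642982 -0.66997523]]
top [448.84465467   0.         321.83636775] [ 360.13071247    3.62532064 1107.54826883] [[ 0.01332717 -0.99945905  0.03006654]
 [-0.98891876 -0.01762107 -0.14740823]
 [ 0.1478583  -0.02776883 -0.98861864]]
```

View pics/s0.png

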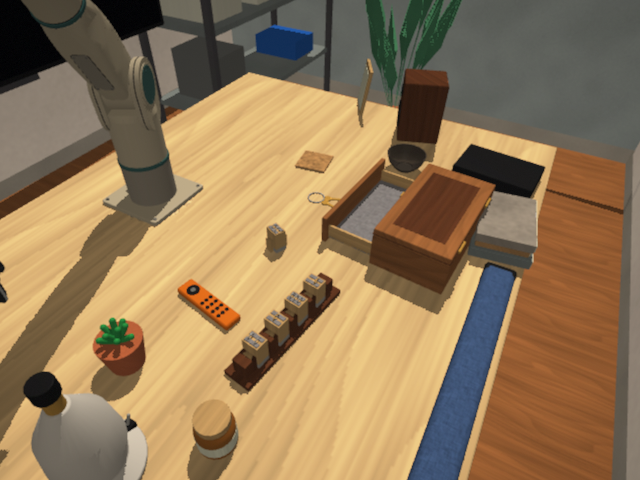

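View pics/t0.png

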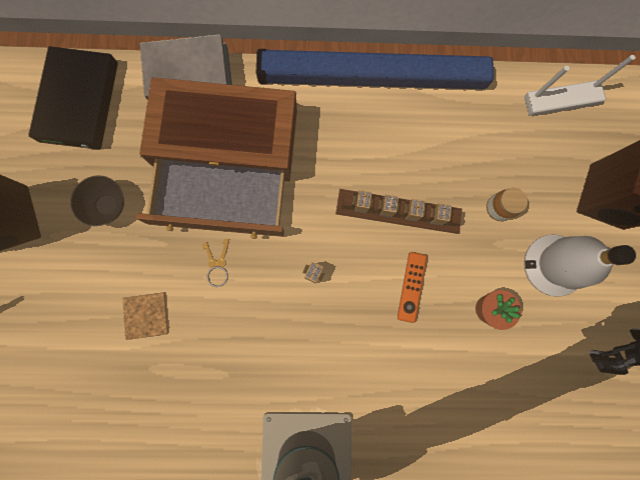

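The robot is off to the right. The stand holds four blocks (top view about 363,201 to 444,213). block5 is at about (315,271) in top. The open drawer is at about (215,190), with the key ring in front of it at (217,265). Next I need zoomed crops with ticks.

```bash
cat >> h.py <<'E'
def zoom(src,out,x0,y0,x1,y1,s):
    im=cv2.imread('pics/'+src)[y0:y1,x0:x1]
    im=cv2.resize(im,None,fx=s,fy=s,interpolation=cv2.INTER_CUBIC)
    im=cv2.convertScaleAbs(im,alpha=1.3,beta=15)
    for u in range(x0-x0%10+10,x1,10):
        cv2.line(im,(int((u-x0+.5)*s),0),(int((u-x0+.5)*s),im.shape[0]),(255,255,0),1); cv2.putText(im,str(u),(int((u-x0+.5)*s)+1,9),0,.33,(0,255,0),1)
    for v in range(y0-y0%10+10,y1,10):
        cv2.line(im,(0,int((v-y0+.5)*s)),(im.shape[1],int((v-y0+.5)*s)),(255,255,0),1); cv2.putText(im,str(v),(1,int((v-y0+.5)*s)-1),0,.33,(0,255,0),1)
    cv2.imwrite('pics/'+out,im)
E
python3 - <<'E'
from h import *
zoom('t0.png','z1.png',330,180,470,240,5.7)
zoom('s0.png','z2.png',220,260,350,390,4.6)
zoom('t0.png','z3.png',135,75,300,240,3.6)
zoom('s0.png','z4.png',260,155,500,300,3.3)
E
```

```text
(no output)
```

View pics/z1.png

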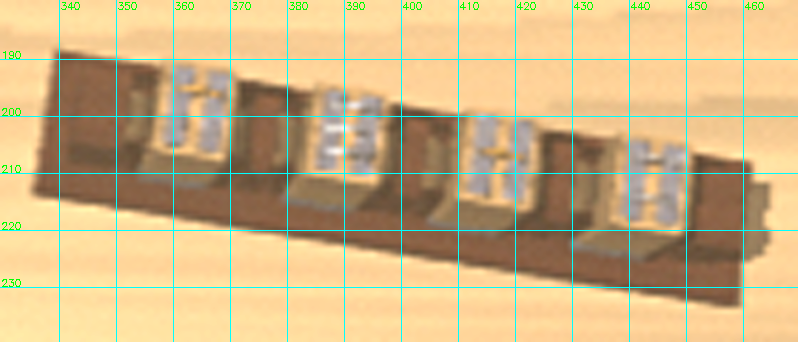

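View pics/z2.png

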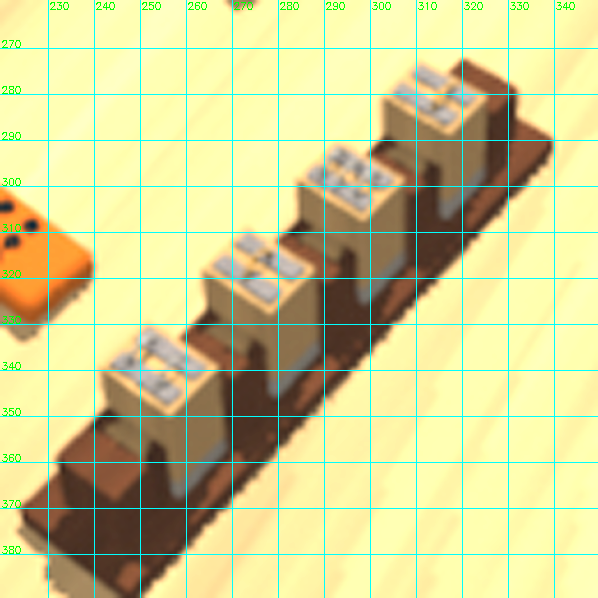

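View pics/z3.png

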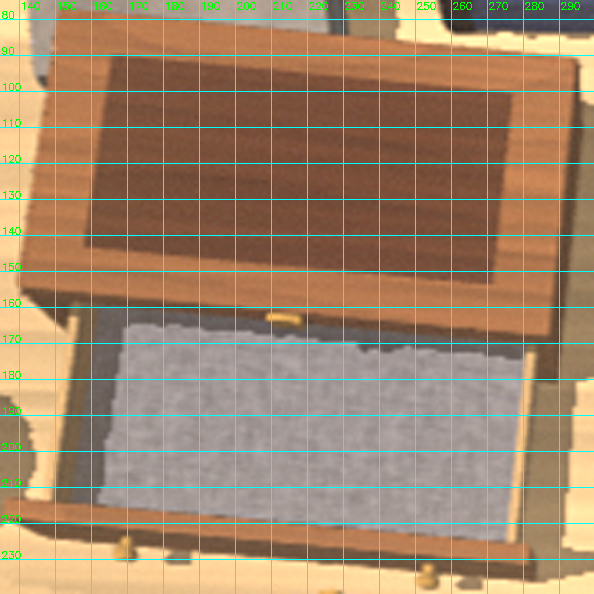

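View pics/z4.png

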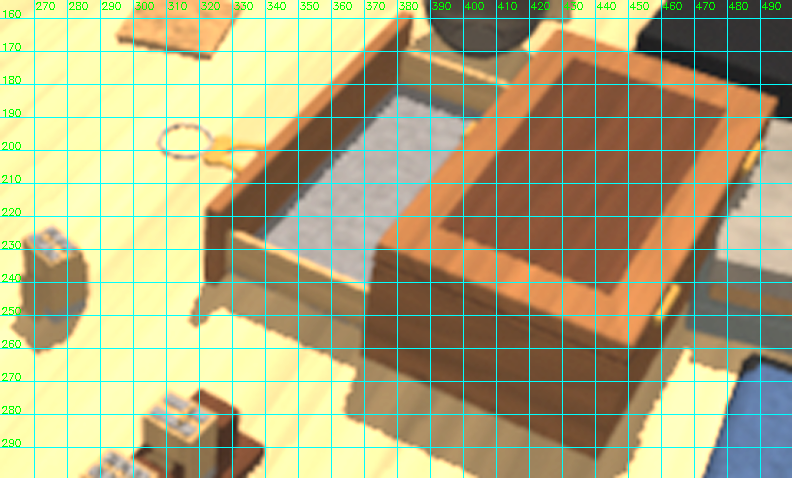

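Zooms: block tops in the top view are centred at about A(364,200), B(390,204), C(417,208.5), D(444,213). In the scene view they are at A(314.5,281), B(296,299.5), C(276,319.5), D(255,340). In top, the lid front corners are at (139.5,155) and (287.5,167.5). The drawer front is at the bottom, with its right end at about (282.5,227), and the floor is clear.

```bash
python3 - <<'E'
from h import *
np.set_printoptions(precision=1,suppress=True)
S=[(314.5,281),(296,299.5),(276,319.5),(255,340)];T=[(364,200),(390.3,204),(417,208.5),(443.8,212.8)]
for s,t in zip(S,T): print('blk',tri(s,t),back('top',t,62),back('scene',s,62))
print('plinth near corners z12',back('top',(335.5,214),12),back('top',(459.5,233.5),12))
fl=tri((428.6,163),(139.5,155));fr=tri((373,229.4),(287.5,167.5));print('lid',fl,fr,np.linalg.norm(fl-fr))
print(back('top',(139.5,155),114),back('top',(287.5,167.5),114),back('scene',(428.6,163),114),back('scene',(373,229.4),114),back('scene',(451,259),114))
print('drawer right top',back('top',(282.6,227.3),82),back('scene',(322.2,217.5),82),back('scene',(383.7,158.1),82))
zoom('t0.png','z5a.png',295,250,335,290,10);zoom('s0.png','z5b.png',260,215,300,255,10)
a=cv2.imread('pics/z5a.png');b=cv2.imread('pics/z5b.png');cv2.imwrite('pics/z5.png',np.hstack([a,b]))
E
```

```text
blk [ 601.9 -124.5   70.7] [ 604.1 -125.5   62. ] [ 598.1 -117.6   62. ]
blk [ 593.1 -187.8   69.3] [ 595.5 -188.6   62. ] [ 589.1 -183.2   62. ]
blk [ 583.7 -251.7   68.2] [ 585.8 -252.7   62. ] [ 580.2 -248.4   62. ]
blk [ 574.8 -314.6   70.2] [ 576.6 -317.1   62. ] [ 570.9 -310.3   62. ]
plinth near corners z12 [578.6 -60.4  12. ] [ 535.1 -370.5   12. ]
lid [686.2 392.9 112.4] [662.7  54.9 111.2] 338.7668162976314
[686.2 392.5 114. ] [664.4  56.3 114. ] [686.4 389.8 114. ] [661.6  49.4 114. ] [848.4  42.4 114. ]
drawer right top [531.   65.8  82. ] [520.7  64.1  82. ] [550.5 400.4  82. ]
```

View pics/z5.png

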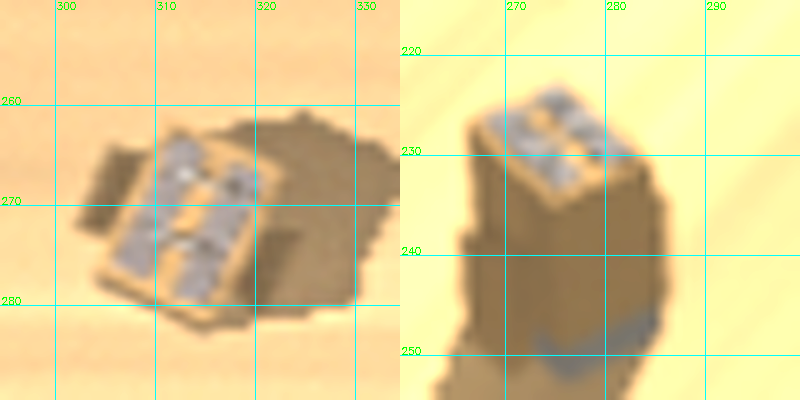

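block5 zoom: top-view rim corners are at about (312,262.5), (322,267), (314.5,281) and (304,276.5). In the scene view they are at (274.5,223), (284,229), (275,235) and (267,228).

```bash
cat >> h.py <<'E'
def plan(x,y,z,yaw):
    s=ctrl.read_state();p=s['eef_pos'];ps=s['tool_rot'][2]
    d=np.array([x,y,z])-p;rz=-((yaw-ps+np.pi)%(2*np.pi)-np.pi)
    f=lambda a:np.round([d[0]*np.cos(a)+d[1]*np.sin(a), d[0]*np.sin(a)-d[1]*np.cos(a), -d[2]],1)
    print('rz',round(rz,3),'then d(after turn)',f(yaw),'| d(before turn)',f(ps))
E
python3 - <<'E'
from h import *
np.set_printoptions(precision=1,suppress=True)
T=[(312,262.5),(322,267),(314.5,281),(304,276.5)];S=[(274.5,223),(284,229),(275,235),(267,228)]
t=np.mean(T,0);s=np.mean(S,0);print('b5',tri(s,t),back('top',t,62),back('scene',s,62))
P=[back('top',q,62) for q in T];print(np.array(P))
d=P[0]-P[3]+P[1]-P[2];e=P[0]-P[1]+P[3]-P[2];th=np.arctan2(d[1],d[0]);print('yaw',th.round(3),(np.arctan2(e[1],e[0])-np.pi/2).round(3))
c=(back('top',t,62)+back('scene',s,62))/2
plan(c[0],c[1],231,th+np.pi/2)
for a,b in zip([(314.5,281),(296,299.5),(276,319.5),(255,340)],[(364,200),(390.3,204),(417,208.5),(443.8,212.8)]): print((back('scene',a,73)+back('top',b,73))/2,back('top',b,73))
E
```

```text
b5 [428.9  -8.2  60.5] [430.8  -6.6  62. ] [427.9 -11.3  62. ]
[[452.3  -3.6  62. ]
 [442.2 -27.1  62. ]
 [409.4 -10.1  62. ]
 [419.5  14.4  62. ]]
yaw -0.49 -0.398
rz -0.622 then d(after turn) [ 572.5 -144.8   -0.5] | d(before turn) [ 381.  -451.2   -0.5]
[ 602.1 -125.3   73. ] [ 601.5 -124.1   73. ]
[ 593.5 -188.8   73. ] [ 593.1 -186.5   73. ]
[ 584.3 -252.6   73. ] [ 583.4 -250.    73. ]
[ 575.2 -315.    73. ] [ 574.3 -313.7   73. ]
```

Careful with the scale: shifts go in shares of 50 mm and turns go in shares of pi rad. That gives: -0.132 rad / 3.1416 = -0.042.

Request:
step_hand:
  rows: {"x": [0, 0, 0, 0, 0], "y": [0, 0, 0, 0, 0], "z": [0, 0, 0, 0, 0], "rx": [0, 0, 0, 0, 0], "ry": [0, 0, 0, 0, 0], "rz": [-0.042, -0.042, -0.042, -0.042, -0.042], "jaw": [85, 85, 85, 85, 85]}

```text
clock: 0.6
eef_pos: [287.7, -582.5, 230.8]
tool_rot: [-3.141, -0.001, 1.124]
force: [0.6, -0.4, 0.2]
width: 85.0
gripper_force: 0.0
```

```bash
python3 -c "
from h import *
plan(429,-8,140,1.12)"
```

```text
rz 0.004 then d(after turn) [ 578.7 -123.1   90.8] | d(before turn) [ 579.2 -120.7   90.8]
```

In the tool's units: 29 mm is 0.58, 20 mm is 0.4.

Request:
step_hand:
  rows: {"x": [0.4, 0.58, 0.58, 0.58, 0.58, 0.58, 0.58, 0.58, 0.58, 0.58, 0.58], "y": [-0.08, -0.12, -0.12, -0.12, -0.12, -0.12, -0.12, -0.12, -0.12, -0.12, -0.12], "z": [0, 0, 0, 0, 0, 0, 0, 0, 0, 0, 0], "rx": [0, 0, 0, 0, 0, 0, 0, 0, 0, 0, 0], "ry": [0, 0, 0, 0, 0, 0, 0, 0, 0, 0, 0], "rz": [0, 0, 0, 0, 0, 0, 0, 0, 0, 0, 0], "jaw": [85, 85, 85, 85, 85, 85, 85, 85, 85, 85, 85]}

```text
clock: 1.7
eef_pos: [365.7, -274.7, 231.1]
tool_rot: [-3.141, -0.0, 1.119]
force: [1.0, 0.6, -0.6]
width: 84.8
gripper_force: 0.0
```

Request:
step_hand:
  rows: {"x": [0.58, 0.58, 0.58, 0.58, 0.58, 0.58, 0.58, 0.58, 0.4, 0.2, 0], "y": [-0.12, -0.12, -0.12, -0.12, -0.12, -0.12, -0.12, -0.12, -0.08, -0.06, 0], "z": [0, 0, 0, 0, 0, 0, 0, 0, 0, 0, 0], "rx": [0, 0, 0, 0, 0, 0, 0, 0, 0, 0, 0], "ry": [0, 0, 0, 0, 0, 0, 0, 0, 0, 0, 0], "rz": [0, 0, 0, 0, 0, 0, 0, 0, 0, 0, 0], "jaw": [85, 85, 85, 85, 85, 85, 85, 85, 85, 85, 85]}

```text
clock: 2.8
eef_pos: [430.6, -15.2, 231.2]
tool_rot: [-3.141, -0.0, 1.121]
force: [0.2, 0.3, -0.3]
width: 85.2
gripper_force: 0.0
```

```bash
python3 - <<'E'
from h import *
plan(429,-8,140,1.12)
snap('top','t1.png');snap('scene','s1.png')
zoom('raw_t1.png','a.png',285,235,345,295,6.6);zoom('raw_s1.png','b.png',240,195,300,255,6.6)
cv2.imwrite('pics/z6.png',np.hstack([cv2.imread('pics/a.png'),cv2.imread('pics/b.png')]))
E
```

```text
rz 0.001 then d(after turn) [ 5.8 -4.6 91.2] | d(before turn) [ 5.8 -4.6 91.2]
```

View pics/z6.png

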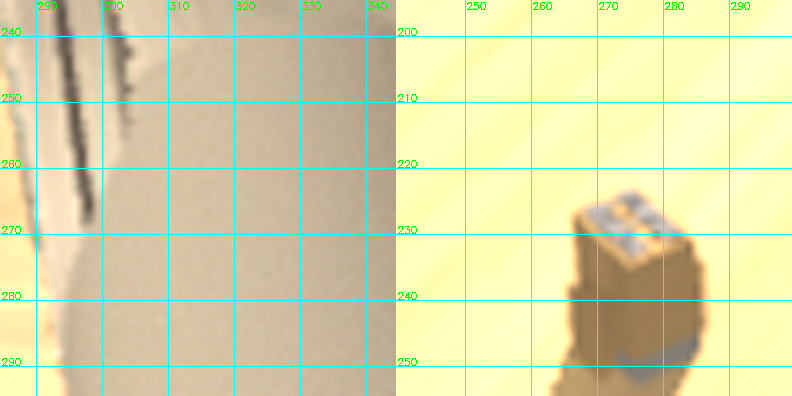

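The arm covers the top view. In the scene view block5 is still at (275,229), so it has not moved. I'll lower and grasp.

In the tool's units: 35 mm is 0.7, 5.8 mm is 0.116.

Request:
step_hand:
  rows: {"x": [0.116, 0, 0, 0, 0, 0, 0, 0, 0], "y": [-0.092, 0, 0, 0, 0, 0, 0, 0, 0], "z": [0, 0.6, 0.7, 0.7, 0.7, 0.6, 0.4, 0.32, 0], "rx": [0, 0, 0, 0, 0, 0, 0, 0, 0], "ry": [0, 0, 0, 0, 0, 0, 0, 0, 0], "rz": [0, 0, 0, 0, 0, 0, 0, 0, 0], "jaw": [85, 85, 85, 85, 85, 85, 85, 85, 85]}

```text
clock: 3.8
eef_pos: [427.5, -10.1, 32.9]
tool_rot: [-3.138, 0.003, 1.119]
force: [0.3, 0.3, 0.7]
width: 84.8
gripper_force: 0.0
```

Request:
step_hand:
  rows: {"x": [0, 0, 0, 0, 0, 0, 0], "y": [0, 0, 0, 0, 0, 0, 0], "z": [0, 0, 0, 0, 0, 0, 0], "rx": [0, 0, 0, 0, 0, 0, 0], "ry": [0, 0, 0, 0, 0, 0, 0], "rz": [0, 0, 0, 0, 0, 0, 0], "jaw": [30, 30, 30, 30, 30, 30, 30]}

```text
clock: 4.5
eef_pos: [429.2, -9.7, 35.3]
tool_rot: [3.141, 0.002, 1.119]
force: [0.2, -0.1, 6.1]
width: 38.8
gripper_force: 59.0
```

In the tool's units: -30 mm is -0.6, -20 mm is -0.4, -0.1 rad / 3.1416 = -0.0318.

Request:
step_hand:
  rows: {"x": [0, 0, 0, 0, 0, 0, 0, 0, 0], "y": [0, 0, 0, 0, 0, 0, 0, 0, 0], "z": [-0.3, -0.6, -0.6, -0.6, -0.4, 0, 0, 0, 0], "rx": [0, 0, 0, 0, 0, 0, 0, 0, 0], "ry": [0, 0, 0, 0, 0, 0, 0, 0, 0], "rz": [0, 0, 0, 0, -0.0318, -0.0318, -0.0318, -0.0271, 0], "jaw": [30, 30, 30, 30, 30, 30, 30, 30, 30]}

```text
clock: 5.4
eef_pos: [428.4, -9.4, 159.5]
tool_rot: [-3.14, 0.001, 1.504]
force: [0.0, 0.3, -1.6]
width: 39.3
gripper_force: 60.7
```

```bash
cat >> h.py <<'E'
B=np.array([674.7,224.]);TH=-0.067;OP=124
def slot(x,y):
    c,s=np.cos(TH),np.sin(TH);x=x+58-OP
    return B+np.array([c*x-s*y,s*x+c*y])
E
python3 -c "
from h import *
p=slot(2,116);print(p);plan(*p,160,TH+np.pi/2)"
```

```text
[618.60978083 344.02452796]
rz 0.0 then d(after turn) [365.4 166.1  -0.5] | d(before turn) [365.3 166.2  -0.5]
```

In the tool's units: 28 mm is 0.56, 15 mm is 0.3.

Request:
step_hand:
  rows: {"x": [0.3, 0.56, 0.56, 0.56, 0.56, 0.56, 0.56, 0.56, 0.56, 0.56, 0.56, 0.56], "y": [0.14, 0.254, 0.254, 0.254, 0.254, 0.254, 0.254, 0.254, 0.254, 0.254, 0.254, 0.254], "z": [0, 0, 0, 0, 0, 0, 0, 0, 0, 0, 0, 0], "rx": [0, 0, 0, 0, 0, 0, 0, 0, 0, 0, 0, 0], "ry": [0, 0, 0, 0, 0, 0, 0, 0, 0, 0, 0, 0], "rz": [0, 0, 0, 0, 0, 0, 0, 0, 0, 0, 0, 0], "jaw": [30, 30, 30, 30, 30, 30, 30, 30, 30, 30, 30, 30]}

```text
clock: 6.6
eef_pos: [596.6, 304.2, 158.2]
tool_rot: [-3.139, 0.002, 1.502]
force: [0.2, 0.2, -1.9]
width: 39.1
gripper_force: 60.7
```

Request:
step_hand:
  rows: {"x": [0.56, 0.28, 0, 0], "y": [0.254, 0.134, 0, 0], "z": [0, 0, 0, 0], "rx": [0, 0, 0, 0], "ry": [0, 0, 0, 0], "rz": [0, 0, 0, 0], "jaw": [30, 30, 30, 30]}

```text
clock: 7.0
eef_pos: [618.0, 343.3, 157.7]
tool_rot: [-3.139, 0.003, 1.504]
force: [0.4, -0.4, -2.2]
width: 39.0
gripper_force: 60.8
```

```bash
python3 - <<'E'
from h import *
p=slot(2,116);plan(*p,54,TH+np.pi/2)
snap('scene','s2.png');zoom('raw_s2.png','z7.png',300,60,500,210,4)
E
```

```text
rz -0.0 then d(after turn) [  0.8   0.6 103.7] | d(before turn) [  0.8   0.6 103.7]
```

View pics/z7.png

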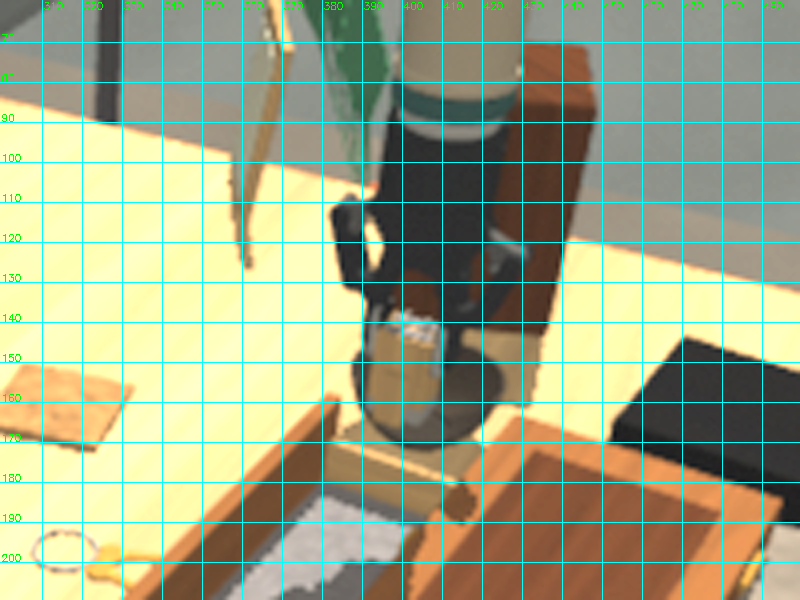

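The block hangs over the drawer's far end, with its shadow on the drawer wall at (413,185). I'll check the predicted drawer geometry against the first pictures before lowering.

```bash
python3 - <<'E'
from h import *
np.set_printoptions(precision=1,suppress=True)
P=lambda x,y,z:[*slot(x,y),z]
Q=[P(-58,150,52),P(60,150,52),P(-58,-150,52),P(60,-150,52),P(-72,-169,82),P(-58,150,17),P(-58,-150,17),P(-72,169,82)]
print(np.hstack([proj('top',Q),proj('scene',Q)]))
E
```

```text
[[149.9 214.5 383.5 170.5]
 [156.6 166.5 420.4 183.2]
 [276.3 225.1 332.2 225. ]
 [281.  177.2 373.4 242.1]
 [283.  229.6 324.  218. ]
 [154.9 217.2 382.1 180.2]
 [277.3 227.6 331.7 235.1]
 [136.2 217.2 383.2 157.7]]
```

Predictions match the pictures to within about 1 px. Lowering.

In the tool's units: 30 mm is 0.6, 25 mm is 0.5.

Request:
step_hand:
  rows: {"x": [0.016, 0, 0, 0, 0, 0, 0, 0], "y": [0.012, 0, 0, 0, 0, 0, 0, 0], "z": [0.4, 0.6, 0.5, 0.3, 0.16, 0.1, 0, 0], "rx": [0, 0, 0, 0, 0, 0, 0, 0], "ry": [0, 0, 0, 0, 0, 0, 0, 0], "rz": [0, 0, 0, 0, 0, 0, 0, 0], "jaw": [30, 30, 30, 30, 30, 30, 30, 30]}

```text
clock: 7.85
eef_pos: [619.9, 344.8, 56.5]
tool_rot: [-3.141, 0.0, 1.504]
force: [-0.6, 0.2, -2.2]
width: 39.2
gripper_force: 60.8
```

In the tool's units: 2 mm is 0.04.

Request:
step_hand:
  rows: {"x": [0, 0, 0, 0], "y": [0, 0, 0, 0], "z": [0.04, 0.04, 0, 0], "rx": [0, 0, 0, 0], "ry": [0, 0, 0, 0], "rz": [0, 0, 0, 0], "jaw": [30, 30, 30, 30]}

```text
clock: 8.25
eef_pos: [619.9, 344.7, 52.4]
tool_rot: [-3.141, 0.001, 1.504]
force: [-0.1, -1.1, 4.9]
width: 38.8
gripper_force: 61.4
```

Request:
step_hand:
  rows: {"x": [0, 0, 0], "y": [0, 0, 0], "z": [0.02, 0, 0], "rx": [0, 0, 0], "ry": [0, 0, 0], "rz": [0, 0, 0], "jaw": [30, 30, 30]}

```text
clock: 8.55
eef_pos: [620.2, 344.8, 52.3]
tool_rot: [3.141, 0.001, 1.504]
force: [-0.3, -2.3, 9.3]
width: 39.0
gripper_force: 62.0
```

In the tool's units: -30 mm is -0.6, -15 mm is -0.3, 0.074 rad / 3.1416 = 0.0236.

Request:
step_hand:
  rows: {"x": [0, 0, 0, 0, 0, 0, 0, 0, 0], "y": [0, 0, 0, 0, 0, 0, 0, 0, 0], "z": [-0.02, 0, 0, -0.3, -0.6, -0.6, -0.6, 0, 0], "rx": [0, 0, 0, 0, 0, 0, 0, 0, 0], "ry": [0, 0, 0, 0, 0, 0, 0, 0, 0], "rz": [0, 0, 0, 0, 0, 0, 0, 0.0236, 0], "jaw": [56, 56, 56, 56, 56, 56, 75, 75, 75]}

```text
clock: 9.45
eef_pos: [620.1, 345.1, 158.6]
tool_rot: [3.141, 0.0, 1.43]
force: [-0.8, -0.1, 0.0]
width: 75.3
gripper_force: 0.0
```

```bash
python3 -c "
from h import *
plan(602,-125,160,1.43)"
```

```text
rz -0.0 then d(after turn) [-467.9   48.1   -1.4] | d(before turn) [-467.9   48.2   -1.4]
```

In the tool's units: -30 mm is -0.6, 3.1 mm is 0.062.

Request:
step_hand:
  rows: {"x": [-0.36, -0.6, -0.6, -0.6, -0.6, -0.6, -0.6, -0.6, -0.6, -0.6, -0.6], "y": [0.032, 0.062, 0.062, 0.062, 0.062, 0.062, 0.062, 0.062, 0.062, 0.062, 0.062], "z": [0, 0, 0, 0, 0, 0, 0, 0, 0, 0, 0], "rx": [0, 0, 0, 0, 0, 0, 0, 0, 0, 0, 0], "ry": [0, 0, 0, 0, 0, 0, 0, 0, 0, 0, 0], "rz": [0, 0, 0, 0, 0, 0, 0, 0, 0, 0, 0], "jaw": [75, 75, 75, 75, 75, 75, 75, 75, 75, 75, 75]}

```text
clock: 10.55
eef_pos: [606.4, 23.7, 156.4]
tool_rot: [-3.139, 0.002, 1.432]
force: [0.3, -0.9, 0.2]
width: 75.2
gripper_force: 0.0
```

Request:
step_hand:
  rows: {"x": [-0.6, -0.6, -0.6, -0.6, -0.6, 0, 0], "y": [0.062, 0.062, 0.062, 0.062, 0.062, 0, 0], "z": [0, 0, 0, 0, 0, 0, 0], "rx": [0, 0, 0, 0, 0, 0, 0], "ry": [0, 0, 0, 0, 0, 0, 0], "rz": [0, 0, 0, 0, 0, 0, 0], "jaw": [75, 75, 75, 75, 75, 75, 75]}

```text
clock: 11.25
eef_pos: [600.9, -126.2, 156.6]
tool_rot: [-3.139, 0.001, 1.429]
force: [0.4, -0.4, 0.2]
width: 75.3
gripper_force: 0.0
```

```bash
python3 - <<'E'
from h import *
plan(602,-125,38,1.43)
snap('scene','s3.png');snap('top','t3.png')
zoom('raw_s3.png','b.png',290,190,390,300,4);zoom('raw_t3.png','a.png',130,150,230,260,4)
cv2.imwrite('pics/z8.png',np.hstack([cv2.imread('pics/b.png'),cv2.imread('pics/a.png')]))
E
```

```text
rz -0.001 then d(after turn) [  1.4   1.  118.6] | d(before turn) [  1.4   1.  118.6]
```

View pics/z8.png

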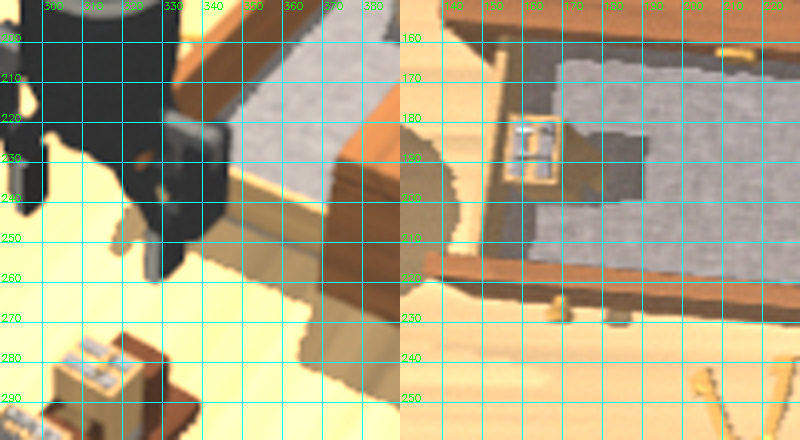

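block5 stands in the drawer at top (163,187), near the left wall. The gripper hangs over bay-4 block A at scene (314,281). Lowering.

In the tool's units: 30 mm is 0.6, 20 mm is 0.4.

Request:
step_hand:
  rows: {"x": [0.028, 0, 0, 0, 0, 0, 0], "y": [0.02, 0, 0, 0, 0, 0, 0], "z": [0.4, 0.6, 0.6, 0.4, 0.24, 0.12, 0], "rx": [0, 0, 0, 0, 0, 0, 0], "ry": [0, 0, 0, 0, 0, 0, 0], "rz": [0, 0, 0, 0, 0, 0, 0], "jaw": [75, 75, 75, 75, 75, 75, 75]}

```text
clock: 12.05
eef_pos: [602.5, -123.7, 38.9]
tool_rot: [-3.14, 0.001, 1.431]
force: [0.2, -0.5, 0.3]
width: 74.9
gripper_force: 0.0
```

Request:
step_hand:
  rows: {"x": [0, 0, 0, 0, 0, 0], "y": [0, 0, 0, 0, 0, 0], "z": [0, 0, 0, 0, 0, 0], "rx": [0, 0, 0, 0, 0, 0], "ry": [0, 0, 0, 0, 0, 0], "rz": [0, 0, 0, 0, 0, 0], "jaw": [30, 30, 30, 30, 30, 30]}

```text
clock: 12.65
eef_pos: [603.3, -124.6, 40.3]
tool_rot: [3.141, 0.002, 1.43]
force: [-0.0, 0.2, 6.7]
width: 39.7
gripper_force: 61.2
```

In the tool's units: -6 mm is -0.12, -4 mm is -0.08.

Request:
step_hand:
  rows: {"x": [0, 0, 0, 0], "y": [0, 0, 0, 0], "z": [-0.08, -0.12, -0.12, 0], "rx": [0, 0, 0, 0], "ry": [0, 0, 0, 0], "rz": [0, 0, 0, 0], "jaw": [30, 30, 30, 30]}

```text
clock: 13.05
eef_pos: [602.9, -124.6, 56.0]
tool_rot: [-3.141, 0.002, 1.43]
force: [-0.3, -0.2, -2.5]
width: 39.3
gripper_force: 61.0
```

Request:
step_hand:
  rows: {"x": [0, 0, 0, 0, 0, 0, 0], "y": [0, 0, 0, 0, 0, 0, 0], "z": [-0.24, -0.3, -0.3, -0.5, -0.6, -0.16, 0], "rx": [0, 0, 0, 0, 0, 0, 0], "ry": [0, 0, 0, 0, 0, 0, 0], "rz": [0, 0, 0, 0, 0, -0.0236, 0], "jaw": [30, 30, 30, 30, 30, 30, 30]}

```text
clock: 13.75
eef_pos: [603.9, -124.4, 163.1]
tool_rot: [3.139, 0.002, 1.504]
force: [-0.0, 0.4, -2.1]
width: 39.5
gripper_force: 62.2
```

```bash
python3 -c "
from h import *
plan(*slot(3,58),160,TH+np.pi/2)"
```

```text
rz 0.0 then d(after turn) [410.3 -15.6   3.1] | d(before turn) [410.3 -15.5   3.1]
```

In the tool's units: 30 mm is 0.6, 20 mm is 0.4.

Request:
step_hand:
  rows: {"x": [0.4, 0.6, 0.6, 0.6, 0.6, 0.6, 0.6, 0.6, 0.6, 0.6, 0.6], "y": [-0.016, -0.022, -0.022, -0.022, -0.022, -0.022, -0.022, -0.022, -0.022, -0.022, -0.022], "z": [0, 0, 0, 0, 0, 0, 0, 0, 0, 0, 0], "rx": [0, 0, 0, 0, 0, 0, 0, 0, 0, 0, 0], "ry": [0, 0, 0, 0, 0, 0, 0, 0, 0, 0, 0], "rz": [0, 0, 0, 0, 0, 0, 0, 0, 0, 0, 0], "jaw": [30, 30, 30, 30, 30, 30, 30, 30, 30, 30, 30]}

```text
clock: 14.85
eef_pos: [611.5, 196.5, 159.1]
tool_rot: [-3.138, 0.003, 1.502]
force: [0.8, 0.5, -1.4]
width: 39.3
gripper_force: 62.1
```

Request:
step_hand:
  rows: {"x": [0.6, 0.6, 0.6, 0, 0], "y": [-0.022, -0.022, -0.022, 0, 0], "z": [0, 0, 0, 0, 0], "rx": [0, 0, 0, 0, 0], "ry": [0, 0, 0, 0, 0], "rz": [0, 0, 0, 0, 0], "jaw": [30, 30, 30, 30, 30]}

```text
clock: 15.35
eef_pos: [613.9, 286.2, 158.8]
tool_rot: [-3.138, 0.003, 1.505]
force: [0.5, -0.8, -2.0]
width: 39.3
gripper_force: 62.0
```

```bash
python3 -c "
from h import *
plan(*slot(3,58),46,TH+np.pi/2)"
```

```text
rz 0.001 then d(after turn) [ -0.    1.8 112.8] | d(before turn) [ -0.    1.8 112.8]
```

In the tool's units: 30 mm is 0.6, 20 mm is 0.4.

Request:
step_hand:
  rows: {"x": [0, 0, 0, 0, 0, 0, 0, 0, 0], "y": [0.036, 0, 0, 0, 0, 0, 0, 0, 0], "z": [0.4, 0.6, 0.6, 0.36, 0.16, 0.08, 0.04, 0, 0], "rx": [0, 0, 0, 0, 0, 0, 0, 0, 0], "ry": [0, 0, 0, 0, 0, 0, 0, 0, 0], "rz": [0, 0, 0, 0, 0, 0, 0, 0, 0], "jaw": [30, 30, 30, 30, 30, 30, 30, 30, 30]}

```text
clock: 16.25
eef_pos: [617.2, 285.9, 48.6]
tool_rot: [-3.141, 0.001, 1.504]
force: [-1.0, -0.7, -1.7]
width: 39.2
gripper_force: 62.0
```

In the tool's units: 2 mm is 0.04, 1.5 mm is 0.03.

Request:
step_hand:
  rows: {"x": [0, 0, 0, 0], "y": [0, 0, 0, 0], "z": [0.04, 0.03, 0, 0], "rx": [0, 0, 0, 0], "ry": [0, 0, 0, 0], "rz": [0, 0, 0, 0], "jaw": [30, 30, 30, 30]}

```text
clock: 16.65
eef_pos: [617.3, 285.7, 45.3]
tool_rot: [3.142, 0.001, 1.504]
force: [-1.1, -1.6, 5.9]
width: 39.2
gripper_force: 62.7
```

In the tool's units: -35 mm is -0.7, -30 mm is -0.6, 0.074 rad / 3.1416 = 0.0236.

Request:
step_hand:
  rows: {"x": [0, 0, 0, 0, 0, 0, 0, 0, 0], "y": [0, 0, 0, 0, 0, 0, 0, 0, 0], "z": [0, 0, 0, -0.3, -0.6, -0.7, -0.6, 0, 0], "rx": [0, 0, 0, 0, 0, 0, 0, 0, 0], "ry": [0, 0, 0, 0, 0, 0, 0, 0, 0], "rz": [0, 0, 0, 0, 0, 0, 0, 0.0236, 0], "jaw": [56, 56, 56, 56, 56, 56, 75, 75, 75]}

```text
clock: 17.55
eef_pos: [618.1, 285.9, 156.4]
tool_rot: [3.14, -0.0, 1.429]
force: [-0.6, -0.4, 0.5]
width: 74.8
gripper_force: 0.0
```

```bash
python3 -c "
from h import *
plan(593.5,-188.5,160,1.43)"
```

```text
rz -0.001 then d(after turn) [-473.2   42.3   -3.6] | d(before turn) [-473.1   42.6   -3.6]
```

In the tool's units: -30 mm is -0.6, 2.7 mm is 0.054.

Request:
step_hand:
  rows: {"x": [-0.46, -0.6, -0.6, -0.6, -0.6, -0.6, -0.6, -0.6, -0.6, -0.6, -0.6], "y": [0.036, 0.054, 0.054, 0.054, 0.054, 0.054, 0.054, 0.054, 0.054, 0.054, 0.054], "z": [-0.06, 0, 0, 0, 0, 0, 0, 0, 0, 0, 0], "rx": [0, 0, 0, 0, 0, 0, 0, 0, 0, 0, 0], "ry": [0, 0, 0, 0, 0, 0, 0, 0, 0, 0, 0], "rz": [0, 0, 0, 0, 0, 0, 0, 0, 0, 0, 0], "jaw": [75, 75, 75, 75, 75, 75, 75, 75, 75, 75, 75]}

```text
clock: 18.65
eef_pos: [599.6, -39.9, 157.2]
tool_rot: [-3.139, 0.002, 1.432]
force: [0.1, -0.1, -0.6]
width: 74.7
gripper_force: 0.0
```

Request:
step_hand:
  rows: {"x": [-0.6, -0.6, -0.6, -0.6, -0.6, 0, 0], "y": [0.054, 0.054, 0.054, 0.054, 0.054, 0, 0], "z": [0, 0, 0, 0, 0, 0, 0], "rx": [0, 0, 0, 0, 0, 0, 0], "ry": [0, 0, 0, 0, 0, 0, 0], "rz": [0, 0, 0, 0, 0, 0, 0], "jaw": [75, 75, 75, 75, 75, 75, 75]}

```text
clock: 19.35
eef_pos: [591.8, -189.5, 157.3]
tool_rot: [-3.139, 0.001, 1.429]
force: [-0.2, 1.2, -0.2]
width: 75.0
gripper_force: 0.0
```

```bash
python3 -c "
from h import *
plan(594,-188.5,39,1.43)"
```

```text
rz -0.001 then d(after turn) [  1.3   2.1 118.3] | d(before turn) [  1.3   2.1 118.3]
```

In the tool's units: 30 mm is 0.6, 20 mm is 0.4.

Request:
step_hand:
  rows: {"x": [0.026, 0, 0, 0, 0, 0, 0], "y": [0.04, 0, 0, 0, 0, 0, 0], "z": [0.4, 0.6, 0.6, 0.4, 0.24, 0.12, 0], "rx": [0, 0, 0, 0, 0, 0, 0], "ry": [0, 0, 0, 0, 0, 0, 0], "rz": [0, 0, 0, 0, 0, 0, 0], "jaw": [75, 75, 75, 75, 75, 75, 75]}

```text
clock: 20.05
eef_pos: [594.3, -186.9, 39.5]
tool_rot: [-3.14, 0.001, 1.431]
force: [-0.8, -0.2, -0.3]
width: 75.3
gripper_force: 0.0
```

Request:
step_hand:
  rows: {"x": [0, 0, 0, 0, 0, 0], "y": [0, 0, 0, 0, 0, 0], "z": [0, 0, 0, 0, 0, 0], "rx": [0, 0, 0, 0, 0, 0], "ry": [0, 0, 0, 0, 0, 0], "rz": [0, 0, 0, 0, 0, 0], "jaw": [30, 30, 30, 30, 30, 30]}

```text
clock: 20.65
eef_pos: [595.0, -188.0, 40.9]
tool_rot: [3.141, 0.002, 1.43]
force: [-1.2, -0.4, 5.9]
width: 39.3
gripper_force: 61.3
```

Request:
step_hand:
  rows: {"x": [0, 0, 0, 0], "y": [0, 0, 0, 0], "z": [-0.08, -0.12, -0.12, 0], "rx": [0, 0, 0, 0], "ry": [0, 0, 0, 0], "rz": [0, 0, 0, 0], "jaw": [30, 30, 30, 30]}

```text
clock: 21.05
eef_pos: [594.9, -187.9, 56.7]
tool_rot: [-3.142, 0.002, 1.43]
force: [0.2, 0.1, -1.9]
width: 39.1
gripper_force: 60.5
```

In the tool's units: -30 mm is -0.6, -25 mm is -0.5, -0.074 rad / 3.1416 = -0.0236.

Request:
step_hand:
  rows: {"x": [0, 0, 0, 0, 0, 0, 0], "y": [0, 0, 0, 0, 0, 0, 0], "z": [-0.24, -0.3, -0.3, -0.5, -0.6, -0.12, 0], "rx": [0, 0, 0, 0, 0, 0, 0], "ry": [0, 0, 0, 0, 0, 0, 0], "rz": [0, 0, 0, 0, 0, -0.0236, 0], "jaw": [30, 30, 30, 30, 30, 30, 30]}

```text
clock: 21.75
eef_pos: [595.6, -187.8, 161.6]
tool_rot: [3.139, 0.002, 1.504]
force: [0.8, 0.6, -3.0]
width: 39.2
gripper_force: 61.3
```

```bash
python3 -c "
from h import *
plan(*slot(3,0),160,TH+np.pi/2)"
```

```text
rz 0.0 then d(after turn) [416.2 -11.7   1.6] | d(before turn) [416.2 -11.5   1.6]
```

In the tool's units: 30 mm is 0.6, 26 mm is 0.52.

Request:
step_hand:
  rows: {"x": [0.52, 0.6, 0.6, 0.6, 0.6, 0.6, 0.6, 0.6, 0.6, 0.6, 0.6], "y": [-0.012, -0.014, -0.014, -0.014, -0.014, -0.014, -0.014, -0.014, -0.014, -0.014, -0.014], "z": [0, 0, 0, 0, 0, 0, 0, 0, 0, 0, 0], "rx": [0, 0, 0, 0, 0, 0, 0, 0, 0, 0, 0], "ry": [0, 0, 0, 0, 0, 0, 0, 0, 0, 0, 0], "rz": [0, 0, 0, 0, 0, 0, 0, 0, 0, 0, 0], "jaw": [30, 30, 30, 30, 30, 30, 30, 30, 30, 30, 30]}

```text
clock: 22.85
eef_pos: [608.0, 139.0, 157.9]
tool_rot: [-3.139, 0.002, 1.502]
force: [0.1, 0.5, -2.8]
width: 39.5
gripper_force: 61.3
```

Request:
step_hand:
  rows: {"x": [0.6, 0.6, 0.6, 0, 0], "y": [-0.014, -0.014, -0.014, 0, 0], "z": [0, 0, 0, 0, 0], "rx": [0, 0, 0, 0, 0], "ry": [0, 0, 0, 0, 0], "rz": [0, 0, 0, 0, 0], "jaw": [30, 30, 30, 30, 30]}

```text
clock: 23.35
eef_pos: [611.7, 228.7, 157.6]
tool_rot: [-3.139, 0.002, 1.505]
force: [-0.0, -0.3, -2.2]
width: 39.0
gripper_force: 61.2
```

```bash
python3 -c "
from h import *
plan(*slot(3,0),46,TH+np.pi/2)"
```

```text
rz 0.001 then d(after turn) [ -0.5   0.2 111.6] | d(before turn) [ -0.5   0.2 111.6]
```

In the tool's units: 30 mm is 0.6, 20 mm is 0.4.

Request:
step_hand:
  rows: {"x": [0, 0, 0, 0, 0, 0, 0, 0, 0, 0, 0], "y": [-0.02, 0, 0, 0, 0, 0, 0, 0, 0, 0, 0], "z": [0.4, 0.6, 0.6, 0.36, 0.16, 0.06, 0.04, 0.03, 0.03, 0, 0], "rx": [0, 0, 0, 0, 0, 0, 0, 0, 0, 0, 0], "ry": [0, 0, 0, 0, 0, 0, 0, 0, 0, 0, 0], "rz": [0, 0, 0, 0, 0, 0, 0, 0, 0, 0, 0], "jaw": [30, 30, 30, 30, 30, 30, 30, 30, 30, 30, 30]}

```text
clock: 24.45
eef_pos: [612.6, 228.4, 45.9]
tool_rot: [3.14, 0.001, 1.504]
force: [-0.6, -1.2, 6.8]
width: 39.1
gripper_force: 62.1
```

In the tool's units: -35 mm is -0.7, -34 mm is -0.68, 0.074 rad / 3.1416 = 0.0236.

Request:
step_hand:
  rows: {"x": [0, 0, 0, 0, 0, 0, 0, 0, 0], "y": [0, 0, 0, 0, 0, 0, 0, 0, 0], "z": [0, 0, 0, -0.3, -0.6, -0.7, -0.68, 0, 0], "rx": [0, 0, 0, 0, 0, 0, 0, 0, 0], "ry": [0, 0, 0, 0, 0, 0, 0, 0, 0], "rz": [0, 0, 0, 0, 0, 0, 0, 0.0236, 0], "jaw": [56, 56, 56, 56, 56, 56, 75, 75, 75]}

```text
clock: 25.35
eef_pos: [612.2, 228.6, 160.4]
tool_rot: [3.14, 0.0, 1.43]
force: [-0.3, 0.4, 0.1]
width: 74.7
gripper_force: 0.0
```

```bash
python3 -c "
from h import *
plan(585.5,-251.8,160,1.43)"
```

```text
rz -0.0 then d(after turn) [-4.794e+02  4.100e+01  4.000e-01] | d(before turn) [-4.794e+02  4.110e+01  4.000e-01]
```

Careful with the scale: shifts go in shares of 50 mm and turns go in shares of pi rad. That gives: -30 mm is -0.6, -28 mm is -0.56.

Request:
step_hand:
  rows: {"x": [-0.56, -0.6, -0.6, -0.6, -0.6, -0.6, -0.6, -0.6, -0.6, -0.6, -0.6], "y": [0.036, 0.055, 0.055, 0.055, 0.055, 0.055, 0.055, 0.055, 0.055, 0.055, 0.055], "z": [0, 0, 0, 0, 0, 0, 0, 0, 0, 0, 0], "rx": [0, 0, 0, 0, 0, 0, 0, 0, 0, 0, 0], "ry": [0, 0, 0, 0, 0, 0, 0, 0, 0, 0, 0], "rz": [0, 0, 0, 0, 0, 0, 0, 0, 0, 0, 0], "jaw": [75, 75, 75, 75, 75, 75, 75, 75, 75, 75, 75]}

```text
clock: 26.45
eef_pos: [593.6, -102.0, 158.1]
tool_rot: [-3.138, 0.002, 1.432]
force: [-0.2, 0.2, 0.8]
width: 74.6
gripper_force: 0.0
```

Request:
step_hand:
  rows: {"x": [-0.6, -0.6, -0.6, -0.6, -0.6, 0, 0], "y": [0.055, 0.055, 0.055, 0.055, 0.055, 0, 0], "z": [0, 0, 0, 0, 0, 0, 0], "rx": [0, 0, 0, 0, 0, 0, 0], "ry": [0, 0, 0, 0, 0, 0, 0], "rz": [0, 0, 0, 0, 0, 0, 0], "jaw": [75, 75, 75, 75, 75, 75, 75]}

```text
clock: 27.15
eef_pos: [586.2, -251.6, 158.1]
tool_rot: [-3.138, 0.001, 1.429]
force: [0.7, 0.4, 0.2]
width: 75.4
gripper_force: 0.0
```

```bash
python3 -c "
from h import *
plan(585.5,-251.8,39,1.43)"
```

```text
rz -0.001 then d(after turn) [ -0.3  -0.7 119.1] | d(before turn) [ -0.3  -0.7 119.1]
```

In the tool's units: 30 mm is 0.6, 20 mm is 0.4.

Request:
step_hand:
  rows: {"x": [-0.02, 0, 0, 0, 0, 0, 0], "y": [-0.014, 0, 0, 0, 0, 0, 0], "z": [0.4, 0.6, 0.6, 0.4, 0.24, 0.14, 0], "rx": [0, 0, 0, 0, 0, 0, 0], "ry": [0, 0, 0, 0, 0, 0, 0], "rz": [0, 0, 0, 0, 0, 0, 0], "jaw": [75, 75, 75, 75, 75, 75, 75]}

```text
clock: 27.85
eef_pos: [586.0, -251.3, 39.5]
tool_rot: [-3.139, 0.001, 1.431]
force: [0.0, -0.9, 0.4]
width: 74.5
gripper_force: 0.0
```

Request:
step_hand:
  rows: {"x": [0, 0, 0, 0, 0, 0], "y": [0, 0, 0, 0, 0, 0], "z": [0, 0, 0, 0, 0, 0], "rx": [0, 0, 0, 0, 0, 0], "ry": [0, 0, 0, 0, 0, 0], "rz": [0, 0, 0, 0, 0, 0], "jaw": [30, 30, 30, 30, 30, 30]}

```text
clock: 28.45
eef_pos: [586.8, -252.5, 41.1]
tool_rot: [3.141, 0.002, 1.43]
force: [-0.7, 0.4, 7.0]
width: 39.2
gripper_force: 61.1
```

Request:
step_hand:
  rows: {"x": [0, 0, 0, 0], "y": [0, 0, 0, 0], "z": [-0.08, -0.12, -0.12, 0], "rx": [0, 0, 0, 0], "ry": [0, 0, 0, 0], "rz": [0, 0, 0, 0], "jaw": [30, 30, 30, 30]}

```text
clock: 28.85
eef_pos: [586.7, -252.4, 56.8]
tool_rot: [-3.142, 0.002, 1.43]
force: [0.5, -0.4, -0.9]
width: 39.2
gripper_force: 60.5
```

In the tool's units: -30 mm is -0.6, -25 mm is -0.5, -0.074 rad / 3.1416 = -0.0236.

Request:
step_hand:
  rows: {"x": [0, 0, 0, 0, 0, 0, 0], "y": [0, 0, 0, 0, 0, 0, 0], "z": [-0.24, -0.3, -0.3, -0.5, -0.6, -0.12, 0], "rx": [0, 0, 0, 0, 0, 0, 0], "ry": [0, 0, 0, 0, 0, 0, 0], "rz": [0, 0, 0, 0, 0, -0.0236, 0], "jaw": [30, 30, 30, 30, 30, 30, 30]}

```text
clock: 29.55
eef_pos: [587.5, -252.3, 161.8]
tool_rot: [3.139, 0.003, 1.504]
force: [-0.2, -0.4, -1.2]
width: 39.6
gripper_force: 60.6
```

```bash
python3 -c "
from h import *
plan(*slot(3,-58),160,TH+np.pi/2)"
```

```text
rz 0.0 then d(after turn) [423.1  -7.9   1.8] | d(before turn) [423.1  -7.7   1.8]
```

In the tool's units: 30 mm is 0.6, 18 mm is 0.36.

Request:
step_hand:
  rows: {"x": [0.36, 0.3, 0.6, 0.6, 0.6, 0.6, 0.6, 0.6, 0.6, 0.6, 0.6], "y": [-0.006, -0.006, -0.01, -0.01, -0.01, -0.01, -0.01, -0.01, -0.01, -0.01, -0.01], "z": [0, 0, 0, 0, 0, 0, 0, 0, 0, 0, 0], "rx": [0, 0, 0, 0, 0, 0, 0, 0, 0, 0, 0], "ry": [0, 0, 0, 0, 0, 0, 0, 0, 0, 0, 0], "rz": [0, 0, 0, 0, 0, 0, 0, 0, 0, 0, 0], "jaw": [30, 30, 30, 30, 30, 30, 30, 30, 30, 30, 30]}

```text
clock: 30.65
eef_pos: [600.7, 52.6, 158.1]
tool_rot: [-3.139, 0.002, 1.504]
force: [1.2, 0.2, -0.5]
width: 39.5
gripper_force: 60.6
```

Request:
step_hand:
  rows: {"x": [0.6, 0.6, 0.6, 0.6, 0, 0], "y": [-0.01, -0.01, -0.01, -0.01, 0, 0], "z": [0, 0, 0, 0, 0, 0], "rx": [0, 0, 0, 0, 0, 0], "ry": [0, 0, 0, 0, 0, 0], "rz": [0, 0, 0, 0, 0, 0], "jaw": [30, 30, 30, 30, 30, 30]}

```text
clock: 31.25
eef_pos: [606.4, 171.9, 157.8]
tool_rot: [-3.139, 0.002, 1.506]
force: [-0.9, -0.7, -2.3]
width: 39.0
gripper_force: 60.6
```

```bash
python3 -c "
from h import *
plan(*slot(3,-58),46,TH+np.pi/2)"
```

```text
rz 0.002 then d(after turn) [ -1.5   1.6 111.8] | d(before turn) [ -1.5   1.6 111.8]
```

In the tool's units: 30 mm is 0.6, 20 mm is 0.4.

Request:
step_hand:
  rows: {"x": [-0.03, 0, 0, 0, 0, 0, 0, 0, 0, 0, 0], "y": [0.012, 0, 0, 0, 0, 0, 0, 0, 0, 0, 0], "z": [0.4, 0.6, 0.6, 0.36, 0.16, 0.06, 0.04, 0.03, 0.03, 0, 0], "rx": [0, 0, 0, 0, 0, 0, 0, 0, 0, 0, 0], "ry": [0, 0, 0, 0, 0, 0, 0, 0, 0, 0, 0], "rz": [0, 0, 0, 0, 0, 0, 0, 0, 0, 0, 0], "jaw": [30, 30, 30, 30, 30, 30, 30, 30, 30, 30, 30]}

```text
clock: 32.35
eef_pos: [609.0, 168.9, 46.0]
tool_rot: [3.14, 0.001, 1.504]
force: [-0.6, -2.1, 6.4]
width: 39.2
gripper_force: 61.3
```

In the tool's units: -35 mm is -0.7, -34 mm is -0.68, 0.074 rad / 3.1416 = 0.0236.

Request:
step_hand:
  rows: {"x": [0, 0, 0, 0, 0, 0, 0, 0, 0], "y": [0, 0, 0, 0, 0, 0, 0, 0, 0], "z": [0, 0, 0, -0.3, -0.6, -0.7, -0.68, 0, 0], "rx": [0, 0, 0, 0, 0, 0, 0, 0, 0], "ry": [0, 0, 0, 0, 0, 0, 0, 0, 0], "rz": [0, 0, 0, 0, 0, 0, 0, 0.0236, 0], "jaw": [56, 56, 56, 56, 56, 56, 75, 75, 75]}

```text
clock: 33.25
eef_pos: [609.0, 169.2, 160.5]
tool_rot: [3.14, 0.001, 1.429]
force: [-0.0, -0.1, -0.6]
width: 75.1
gripper_force: 0.0
```

```bash
python3 -c "
from h import *
plan(577,-315,160,1.43)"
```

```text
rz -0.001 then d(after turn) [-483.9   36.3    0.5] | d(before turn) [-483.9   36.6    0.5]
```

In the tool's units: -30 mm is -0.6, -18 mm is -0.36.

Request:
step_hand:
  rows: {"x": [-0.36, -0.3, -0.6, -0.6, -0.6, -0.6, -0.6, -0.6, -0.6, -0.6, -0.6], "y": [0.024, 0.022, 0.046, 0.046, 0.046, 0.046, 0.046, 0.046, 0.046, 0.046, 0.046], "z": [0, 0, 0, 0, 0, 0, 0, 0, 0, 0, 0], "rx": [0, 0, 0, 0, 0, 0, 0, 0, 0, 0, 0], "ry": [0, 0, 0, 0, 0, 0, 0, 0, 0, 0, 0], "rz": [0, 0, 0, 0, 0, 0, 0, 0, 0, 0, 0], "jaw": [75, 75, 75, 75, 75, 75, 75, 75, 75, 75, 75]}

```text
clock: 34.35
eef_pos: [587.3, -136.4, 158.2]
tool_rot: [-3.139, 0.002, 1.43]
force: [0.1, -0.3, 0.8]
width: 75.0
gripper_force: 0.0
```

Request:
step_hand:
  rows: {"x": [-0.6, -0.6, -0.6, -0.6, -0.6, -0.6, 0, 0], "y": [0.046, 0.046, 0.046, 0.046, 0.046, 0.046, 0, 0], "z": [0, 0, 0, 0, 0, 0, 0, 0], "rx": [0, 0, 0, 0, 0, 0, 0, 0], "ry": [0, 0, 0, 0, 0, 0, 0, 0], "rz": [0, 0, 0, 0, 0, 0, 0, 0], "jaw": [75, 75, 75, 75, 75, 75, 75, 75]}

```text
clock: 35.15
eef_pos: [575.4, -315.5, 158.1]
tool_rot: [-3.139, 0.001, 1.428]
force: [0.1, 0.8, 0.9]
width: 74.8
gripper_force: 0.0
```

```bash
python3 -c "
from h import *
plan(577,-315,39,1.43)"
```

```text
rz -0.002 then d(after turn) [  0.8   1.6 119.1] | d(before turn) [  0.8   1.6 119.1]
```

In the tool's units: 30 mm is 0.6, 20 mm is 0.4.

Request:
step_hand:
  rows: {"x": [0, 0, 0, 0, 0, 0, 0], "y": [0.032, 0, 0, 0, 0, 0, 0], "z": [0.4, 0.6, 0.6, 0.4, 0.24, 0.14, 0], "rx": [0, 0, 0, 0, 0, 0, 0], "ry": [0, 0, 0, 0, 0, 0, 0], "rz": [0, 0, 0, 0, 0, 0, 0], "jaw": [75, 75, 75, 75, 75, 75, 75]}

```text
clock: 35.85
eef_pos: [577.9, -314.1, 39.6]
tool_rot: [-3.139, 0.001, 1.431]
force: [-0.5, 1.1, 0.1]
width: 74.7
gripper_force: 0.0
```

Request:
step_hand:
  rows: {"x": [0, 0, 0, 0, 0, 0], "y": [0, 0, 0, 0, 0, 0], "z": [0, 0, 0, 0, 0, 0], "rx": [0, 0, 0, 0, 0, 0], "ry": [0, 0, 0, 0, 0, 0], "rz": [0, 0, 0, 0, 0, 0], "jaw": [30, 30, 30, 30, 30, 30]}

```text
clock: 36.45
eef_pos: [577.9, -315.1, 41.2]
tool_rot: [-3.14, 0.003, 1.43]
force: [-3.4, 0.7, 6.2]
width: 39.4
gripper_force: 61.9
```

Request:
step_hand:
  rows: {"x": [0, 0, 0, 0], "y": [0, 0, 0, 0], "z": [-0.08, -0.12, -0.12, 0], "rx": [0, 0, 0, 0], "ry": [0, 0, 0, 0], "rz": [0, 0, 0, 0], "jaw": [30, 30, 30, 30]}

```text
clock: 36.85
eef_pos: [577.9, -315.1, 56.8]
tool_rot: [-3.14, 0.002, 1.43]
force: [-1.1, -1.0, -1.1]
width: 38.9
gripper_force: 61.1
```

In the tool's units: -30 mm is -0.6, -25 mm is -0.5, -0.074 rad / 3.1416 = -0.0236.

Request:
step_hand:
  rows: {"x": [0, 0, 0, 0, 0, 0, 0], "y": [0, 0, 0, 0, 0, 0, 0], "z": [-0.24, -0.3, -0.3, -0.5, -0.6, -0.12, 0], "rx": [0, 0, 0, 0, 0, 0, 0], "ry": [0, 0, 0, 0, 0, 0, 0], "rz": [0, 0, 0, 0, 0, -0.0236, 0], "jaw": [30, 30, 30, 30, 30, 30, 30]}

```text
clock: 37.55
eef_pos: [579.6, -315.0, 162.1]
tool_rot: [3.139, 0.003, 1.504]
force: [-0.3, 0.1, -2.0]
width: 39.3
gripper_force: 61.2
```

```bash
python3 -c "
from h import *
plan(*slot(3,-116),160,TH+np.pi/2)"
```

```text
rz 0.0 then d(after turn) [428.2  -4.2   2.1] | d(before turn) [428.2  -4.1   2.1]
```

Request:
step_hand:
  rows: {"x": [0.4, 0.34, 0.6, 0.6, 0.6, 0.6, 0.6, 0.6, 0.6, 0.6, 0.6], "y": [0, -0.004, -0.004, -0.004, -0.004, -0.004, -0.004, -0.004, -0.004, -0.004, -0.004], "z": [0, 0, 0, 0, 0, 0, 0, 0, 0, 0, 0], "rx": [0, 0, 0, 0, 0, 0, 0, 0, 0, 0, 0], "ry": [0, 0, 0, 0, 0, 0, 0, 0, 0, 0, 0], "rz": [0, 0, 0, 0, 0, 0, 0, 0, 0, 0, 0], "jaw": [30, 30, 30, 30, 30, 30, 30, 30, 30, 30, 30]}

```text
clock: 38.65
eef_pos: [596.0, -6.0, 158.3]
tool_rot: [-3.139, 0.001, 1.504]
force: [0.4, -0.9, -1.7]
width: 38.9
gripper_force: 61.2
```

Request:
step_hand:
  rows: {"x": [0.6, 0.6, 0.6, 0.6, 0, 0], "y": [-0.004, -0.004, -0.004, -0.004, 0, 0], "z": [0, 0, 0, 0, 0, 0], "rx": [0, 0, 0, 0, 0, 0], "ry": [0, 0, 0, 0, 0, 0], "rz": [0, 0, 0, 0, 0, 0], "jaw": [30, 30, 30, 30, 30, 30]}

```text
clock: 39.25
eef_pos: [603.0, 113.2, 158.0]
tool_rot: [-3.139, 0.002, 1.506]
force: [-0.4, -0.7, -2.3]
width: 39.3
gripper_force: 61.2
```

```bash
python3 -c "
from h import *
plan(*slot(3,-116),46,TH+np.pi/2)"
```

```text
rz 0.003 then d(after turn) [ -0.6   1.1 112. ] | d(before turn) [ -0.6   1.1 112. ]
```

In the tool's units: 30 mm is 0.6, 20 mm is 0.4.

Request:
step_hand:
  rows: {"x": [0, 0, 0, 0, 0, 0, 0, 0, 0, 0, 0], "y": [0, 0, 0, 0, 0, 0, 0, 0, 0, 0, 0], "z": [0.4, 0.6, 0.6, 0.36, 0.16, 0.06, 0.04, 0.03, 0.03, 0, 0], "rx": [0, 0, 0, 0, 0, 0, 0, 0, 0, 0, 0], "ry": [0, 0, 0, 0, 0, 0, 0, 0, 0, 0, 0], "rz": [0, 0, 0, 0, 0, 0, 0, 0, 0, 0, 0], "jaw": [30, 30, 30, 30, 30, 30, 30, 30, 30, 30, 30]}

```text
clock: 40.35
eef_pos: [605.1, 111.5, 46.2]
tool_rot: [3.14, 0.001, 1.504]
force: [-0.8, -1.7, 5.5]
width: 39.1
gripper_force: 61.9
```

In the tool's units: -35 mm is -0.7, -34 mm is -0.68.

Request:
step_hand:
  rows: {"x": [0, 0, 0, 0, 0, 0, 0, 0, 0, 0, 0, 0], "y": [0, 0, 0, 0, 0, 0, 0, -0.6, -0.6, -0.6, -0.6, -0.36], "z": [0, 0, 0, -0.3, -0.6, -0.7, -0.68, 0, 0, 0, 0, 0], "rx": [0, 0, 0, 0, 0, 0, 0, 0, 0, 0, 0, 0], "ry": [0, 0, 0, 0, 0, 0, 0, 0, 0, 0, 0, 0], "rz": [0, 0, 0, 0, 0, 0, 0, 0, 0, 0, 0, 0], "jaw": [56, 56, 56, 56, 56, 56, 0, 0, 0, 0, 0, 0]}

```text
clock: 41.55
eef_pos: [464.3, 120.9, 159.6]
tool_rot: [-3.141, 0.002, 1.505]
force: [0.5, -0.4, 0.3]
width: 0.0
gripper_force: 0.0
```

```bash
python3 - <<'E'
from h import *
plan(*slot(-132,0),62,TH+np.pi/2)
snap('top','t4.png');snap('scene','s4.png')
zoom('raw_t4.png','a.png',130,75,300,240,2.4);zoom('raw_s4.png','b.png',300,155,460,320,2.4)
cv2.imwrite('pics/z9.png',np.hstack([cv2.imread('pics/a.png'),cv2.imread('pics/b.png')]))
E
```

```text
rz 0.002 then d(after turn) [116.9   5.   97.6] | d(before turn) [116.9   5.2  97.6]
```

View pics/z9.png

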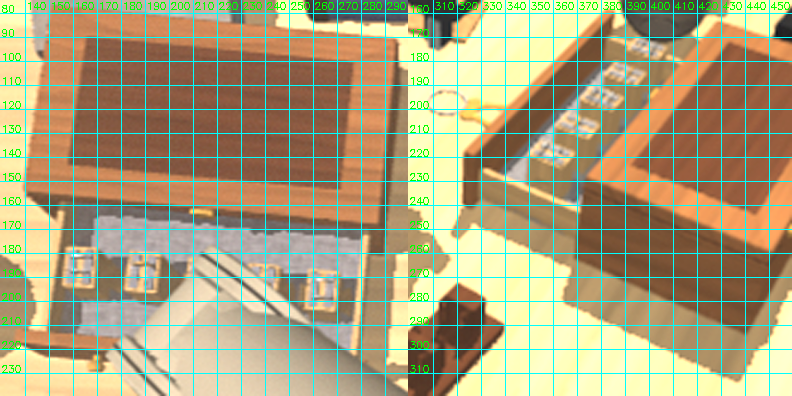

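All five blocks stand upright in a row in the drawer (scene tops at 395,175 / 387,185 / 378,197 / 367,208 / 357,219), and the stand is empty. Next I'll place the shut fingers in front of the drawer face.

In the tool's units: 30 mm is 0.6, 29 mm is 0.58.

Request:
step_hand:
  rows: {"x": [0.58, 0.6, 0.6, 0.56, 0, 0, 0, 0, 0], "y": [0.02, 0.02, 0.02, 0.02, 0, 0, 0, 0, 0], "z": [0, 0, 0, 0, 0.5, 0.6, 0.5, 0.36, 0], "rx": [0, 0, 0, 0, 0, 0, 0, 0, 0], "ry": [0, 0, 0, 0, 0, 0, 0, 0, 0], "rz": [0, 0, 0, 0, 0, 0, 0, 0, 0], "jaw": [0, 0, 0, 0, 0, 0, 0, 0, 0]}

```text
clock: 42.55
eef_pos: [477.9, 236.6, 58.6]
tool_rot: [-3.138, 0.003, 1.504]
force: [-0.2, -0.4, -0.5]
width: 0.2
gripper_force: 0.0
```

```bash
python3 -c "
from h import *
plan(*slot(-72-15,0),62,TH+np.pi/2)"
```

```text
rz -0.0 then d(after turn) [ 0.6 44.2 -3.4] | d(before turn) [ 0.6 44.2 -3.4]
```

In the tool's units: 12 mm is 0.24, 10 mm is 0.2.

Request:
step_hand:
  rows: {"x": [0, 0, 0, 0, 0, 0, 0, 0, 0, 0, 0, 0], "y": [0.16, 0.24, 0.2, 0.1, 0.08, 0.08, 0.08, 0.1, 0.12, 0.16, 0.2, 0.2], "z": [-0.04, 0, 0, 0, 0, 0, 0, 0, 0, 0, 0, 0], "rx": [0, 0, 0, 0, 0, 0, 0, 0, 0, 0, 0, 0], "ry": [0, 0, 0, 0, 0, 0, 0, 0, 0, 0, 0, 0], "rz": [0, 0, 0, 0, 0, 0, 0, 0, 0, 0, 0, 0], "jaw": [0, 0, 0, 0, 0, 0, 0, 0, 0, 0, 0, 0]}

```text
clock: 43.75
eef_pos: [564.6, 231.1, 62.1]
tool_rot: [-3.14, 0.002, 1.504]
force: [-1.4, -1.3, 1.2]
width: -0.2
gripper_force: 0.8
```

```bash
python3 -c "
from h import *
plan(*(B+np.array([-14-15,2])),62,TH+np.pi/2)"
```

```text
rz -0.0 then d(after turn) [ 0.4 81.3  0.1] | d(before turn) [ 0.4 81.3  0.1]
```

In the tool's units: 10 mm is 0.2, 8 mm is 0.16.

Request:
step_hand:
  rows: {"x": [0, 0, 0, 0, 0, 0, 0, 0, 0, 0, 0], "y": [0.2, 0.2, 0.2, 0.2, 0.16, 0.12, 0.08, 0.06, 0.06, 0.06, 0.06], "z": [0, 0, 0, 0, 0, 0, 0, 0, 0, 0, 0], "rx": [0, 0, 0, 0, 0, 0, 0, 0, 0, 0, 0], "ry": [0, 0, 0, 0, 0, 0, 0, 0, 0, 0, 0], "rz": [0, 0, 0, 0, 0, 0, 0, 0, 0, 0, 0], "jaw": [0, 0, 0, 0, 0, 0, 0, 0, 0, 0, 0]}

```text
clock: 44.85
eef_pos: [633.4, 226.7, 62.0]
tool_rot: [-3.14, 0.002, 1.504]
force: [-2.4, -0.9, -0.3]
width: 0.1
gripper_force: 0.6
```

Request:
step_hand:
  rows: {"x": [0, 0, 0, 0, 0], "y": [0.04, 0.04, 0.04, 0, 0], "z": [0, 0, 0, 0, 0], "rx": [0, 0, 0, 0, 0], "ry": [0, 0, 0, 0, 0], "rz": [0, 0, 0, 0, 0], "jaw": [0, 0, 0, 0, 0]}

```text
clock: 45.35
eef_pos: [636.4, 226.5, 62.0]
tool_rot: [-3.135, 0.003, 1.505]
force: [-7.7, -1.1, 4.5]
width: 0.2
gripper_force: 4.0
```

```bash
python3 -c "
from h import *
plan(*(B+np.array([-14-15,2])),62,TH+np.pi/2)"
```

```text
rz 0.001 then d(after turn) [ 0.2  9.3 -0. ] | d(before turn) [ 0.2  9.3 -0. ]
```

In the tool's units: 2 mm is 0.04.

Request:
step_hand:
  rows: {"x": [0, 0, 0], "y": [0.04, 0, 0], "z": [0, 0, 0], "rx": [0, 0, 0], "ry": [0, 0, 0], "rz": [0, 0, 0], "jaw": [0, 0, 0]}

```text
clock: 45.65
eef_pos: [638.7, 226.3, 62.0]
tool_rot: [-3.135, 0.003, 1.505]
force: [-7.6, -1.9, 5.0]
width: -0.2
gripper_force: 2.9
```

```bash
python3 - <<'E'
from h import *
snap('top','t5.png');snap('scene','s5.png')
zoom('raw_t5.png','a.png',130,75,300,240,2.4);zoom('raw_s5.png','b.png',300,155,460,320,2.4)
cv2.imwrite('pics/z10.png',np.hstack([cv2.imread('pics/a.png'),cv2.imread('pics/b.png')]))
E
```

```text
(no output)
```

View pics/z10.png

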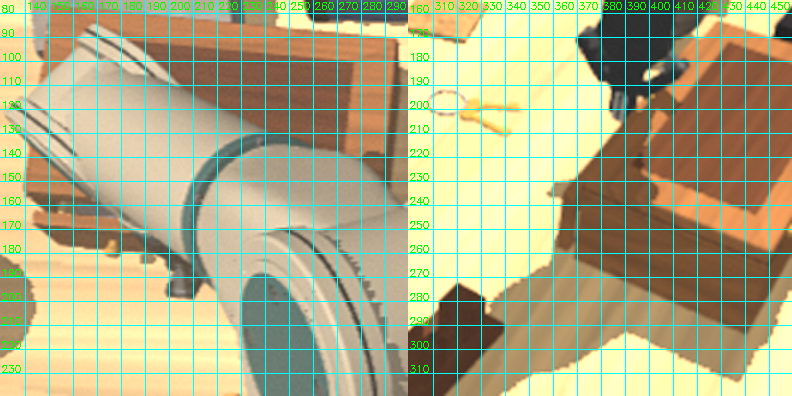

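The drawer is nearly shut: its front is about 7 mm proud of the carcass, in the catch zone. Continuing in small steps.

In the tool's units: 2 mm is 0.04.

Request:
step_hand:
  rows: {"x": [0, 0, 0], "y": [0.04, 0, 0], "z": [0, 0, 0], "rx": [0, 0, 0], "ry": [0, 0, 0], "rz": [0, 0, 0], "jaw": [0, 0, 0]}

```text
clock: 46.05
eef_pos: [638.7, 226.3, 62.0]
tool_rot: [-3.132, 0.004, 1.505]
force: [-12.9, -2.8, 6.5]
width: -0.5
gripper_force: 2.9
```

Request:
step_hand:
  rows: {"x": [0, 0, 0], "y": [0.04, 0, 0], "z": [0, 0, 0], "rx": [0, 0, 0], "ry": [0, 0, 0], "rz": [0, 0, 0], "jaw": [0, 0, 0]}

```text
clock: 46.35
eef_pos: [638.7, 226.3, 62.0]
tool_rot: [-3.128, 0.005, 1.506]
force: [-17.8, -3.0, 10.7]
width: -0.3
gripper_force: 3.1
```

In the tool's units: -30 mm is -0.6, -20 mm is -0.4.

Request:
step_hand:
  rows: {"x": [0, 0, 0, 0, 0, 0, 0, 0], "y": [-0.12, -0.4, -0.6, -0.6, -0.6, -0.4, 0, 0], "z": [0, 0, 0, 0, -0.2, -0.6, -0.6, 0], "rx": [0, 0, 0, 0, 0, 0, 0, 0], "ry": [0, 0, 0, 0, 0, 0, 0, 0], "rz": [0, 0, 0, 0, 0, 0, 0, 0], "jaw": [0, 0, 0, 0, 0, 0, 0, 0]}

```text
clock: 47.15
eef_pos: [512.3, 237.7, 136.4]
tool_rot: [3.136, -0.004, 1.505]
force: [0.3, -0.1, 0.6]
width: -0.1
gripper_force: 0.0
```

```bash
python3 - <<'E'
from h import *
np.set_printoptions(precision=1,suppress=True)
snap('top','t6.png');snap('scene','s6.png')
zoom('raw_t6.png','a.png',130,140,300,200,2.8);zoom('raw_s6.png','b.png',355,155,455,265,4)
a=cv2.imread('pics/a.png');b=cv2.imread('pics/b.png');h=max(a.shape[0],b.shape[0])
pad=lambda i:cv2.copyMakeBorder(i,0,h-i.shape[0],0,0,cv2.BORDER_CONSTANT)
m=np.hstack([pad(a),pad(b)])[:600,:];print(m.shape);m=cv2.resize(m,None,fx=min(1,800/m.shape[1]),fy=min(1,800/m.shape[1]));cv2.imwrite('pics/z11.png',m)
c,s=np.cos(TH),np.sin(TH)
for o in(0,5,10):
    P=[[*(B+np.array([c*x-s*y,s*x+c*y])),82] for x in(-14-o,) for y in(-169,169)];print(o,np.hstack([proj('top',P),proj('scene',P)]))
E
```

```text
(440, 876, 3)
0 [[288.  177.7 368.1 236.2]
 [143.7 165.2 422.1 170.5]]
5 [[287.8 179.7 366.2 235.4]
 [143.4 167.3 420.5 170. ]]
10 [[287.6 181.8 364.4 234.6]
 [143.1 169.4 418.9 169.4]]
```

View pics/z11.png

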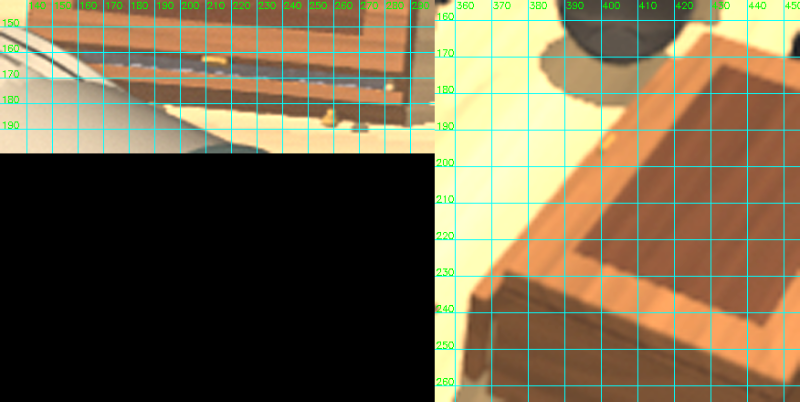

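The drawer is still about 10 mm open: in the top view a gap shows behind its front at v≈178. The finger knuckles must have met the lid or clasp, so I'll turn the tool a quarter turn (narrow side to the face) and push higher and off the clasp.

In the tool's units: 0.143 rad / 3.1416 = 0.0455.

```bash
python3 -c "
from h import *
print(ctrl.read_state()['qpos'].round(2))"
```

```text
[-0.09  0.7  -0.61  1.85  0.56  0.77 -1.08]
```

Request:
step_hand:
  rows: {"x": [0, 0, 0, 0, 0, 0, 0, 0, 0, 0, 0, 0], "y": [0, 0, 0, 0, 0, 0, 0, 0, 0, 0, 0, 0], "z": [0, 0, 0, 0, 0, 0, 0, 0, 0, 0, 0, 0], "rx": [0, 0, 0, 0, 0, 0, 0, 0, 0, 0, 0, 0], "ry": [0, 0, 0, 0, 0, 0, 0, 0, 0, 0, 0, 0], "rz": [0.0455, 0.0455, 0.0455, 0.0455, 0.0455, 0.0455, 0.0455, 0.0455, 0.0455, 0.0455, 0.0449, 0], "jaw": [0, 0, 0, 0, 0, 0, 0, 0, 0, 0, 0, 0]}

```text
clock: 48.45
eef_pos: [509.8, 234.7, 131.1]
tool_rot: [3.138, 0.002, -0.068]
force: [-0.6, 0.2, 0.7]
width: 0.2
gripper_force: 0.0
```

```bash
python3 -c "
from h import *
print(ctrl.read_state()['qpos'].round(2))
p=B+np.array([-14-11-45,0])+np.array([.067,1])*-30
plan(*p,70,TH)"
```

```text
[-0.37  0.64 -0.17  1.86  0.17  0.66 -2.28]
rz -0.001 then d(after turn) [95.4 34.4 61.1] | d(before turn) [95.4 34.3 61.1]
```

In the tool's units: 28 mm is 0.56, 20 mm is 0.4.

Request:
step_hand:
  rows: {"x": [0.4, 0.56, 0.56, 0.4, 0, 0, 0, 0], "y": [0.16, 0.26, 0.26, 0, 0, 0, 0, 0], "z": [0, 0, 0.2, 0.4, 0.4, 0.22, 0, 0], "rx": [0, 0, 0, 0, 0, 0, 0, 0], "ry": [0, 0, 0, 0, 0, 0, 0, 0], "rz": [0, 0, 0, 0, 0, 0, 0, 0], "jaw": [0, 0, 0, 0, 0, 0, 0, 0]}

```text
clock: 49.25
eef_pos: [602.9, 195.0, 71.1]
tool_rot: [3.14, 0.002, -0.065]
force: [-0.5, -0.4, 0.5]
width: -0.0
gripper_force: 0.0
```

```bash
python3 -c "
from h import *
print(ctrl.read_state()['qpos'].round(2))
p=B+np.array([-14-11,0])+np.array([.067,1])*-30
plan(*p,70,TH)"
```

```text
[-0.26  0.81 -0.17  1.68  0.2   0.67 -2.17]
rz 0.002 then d(after turn) [44.8 -2.   1.1] | d(before turn) [44.8 -2.   1.1]
```

In the tool's units: 10 mm is 0.2, 7 mm is 0.14.

Request:
step_hand:
  rows: {"x": [0.2, 0.2, 0.14, 0.06, 0.06, 0], "y": [0, 0, 0, 0, 0, 0], "z": [0, 0, 0, 0, 0, 0], "rx": [0, 0, 0, 0, 0, 0], "ry": [0, 0, 0, 0, 0, 0], "rz": [0, 0, 0, 0, 0, 0], "jaw": [0, 0, 0, 0, 0, 0]}

```text
clock: 49.85
eef_pos: [636.4, 192.3, 71.0]
tool_rot: [3.14, 0.002, -0.067]
force: [0.6, 0.2, 0.5]
width: 0.4
gripper_force: 0.0
```

Request:
step_hand:
  rows: {"x": [0.04, 0.04, 0], "y": [0, 0, 0], "z": [0, 0, 0], "rx": [0, 0, 0], "ry": [0, 0, 0], "rz": [0, 0, 0], "jaw": [0, 0, 0]}

```text
clock: 50.15
eef_pos: [639.0, 192.3, 70.9]
tool_rot: [3.139, 0.004, -0.067]
force: [-3.7, 0.1, 1.8]
width: 0.1
gripper_force: 1.6
```

Request:
step_hand:
  rows: {"x": [0.04, 0.04, 0], "y": [0, 0, 0], "z": [0, 0, 0], "rx": [0, 0, 0], "ry": [0, 0, 0], "rz": [0, 0, 0], "jaw": [0, 0, 0]}

```text
clock: 50.45
eef_pos: [643.1, 192.0, 70.9]
tool_rot: [3.14, 0.004, -0.067]
force: [-3.4, 0.3, 1.8]
width: 0.1
gripper_force: 1.8
```

In the tool's units: 2 mm is 0.04, 1 mm is 0.02.

Request:
step_hand:
  rows: {"x": [0.04, 0.02, 0], "y": [0, 0, 0], "z": [0, 0, 0], "rx": [0, 0, 0], "ry": [0, 0, 0], "rz": [0, 0, 0], "jaw": [0, 0, 0]}

```text
clock: 50.75
eef_pos: [647.0, 191.7, 70.9]
tool_rot: [3.14, 0.002, -0.067]
force: [-2.6, 0.0, 1.1]
width: -0.1
gripper_force: 1.7
```

Request:
step_hand:
  rows: {"x": [0.04, 0, 0], "y": [0, 0, 0], "z": [0, 0, 0], "rx": [0, 0, 0], "ry": [0, 0, 0], "rz": [0, 0, 0], "jaw": [0, 0, 0]}

```text
clock: 51.05
eef_pos: [647.0, 191.7, 70.9]
tool_rot: [3.139, 0.006, -0.067]
force: [-6.5, 0.8, 4.4]
width: -0.1
gripper_force: 3.8
```

Request:
step_hand:
  rows: {"x": [0.04, 0, 0], "y": [0, 0, 0], "z": [0, 0, 0], "rx": [0, 0, 0], "ry": [0, 0, 0], "rz": [0, 0, 0], "jaw": [0, 0, 0]}

```text
clock: 51.35
eef_pos: [647.1, 191.7, 70.8]
tool_rot: [3.138, 0.009, -0.066]
force: [-11.7, 0.4, 7.8]
width: 0.0
gripper_force: 5.8
```

In the tool's units: -30 mm is -0.6, -25 mm is -0.5.

Request:
step_hand:
  rows: {"x": [-0.12, -0.4, -0.6, -0.5, -0.2, 0, 0, 0, 0, 0, 0], "y": [0, 0, 0, 0.2, 0.6, 0.6, 0.6, 0.6, 0.6, 0.4, 0], "z": [0, 0, 0, -0.5, -0.6, -0.6, 0, 0, 0, 0, 0], "rx": [0, 0, 0, 0, 0, 0, 0, 0, 0, 0, 0], "ry": [0, 0, 0, 0, 0, 0, 0, 0, 0, 0, 0], "rz": [0, 0, 0, 0, 0, 0, 0, 0, 0, 0, 0], "jaw": [0, 0, 0, 0, 0, 0, 0, 0, 0, 0, 0]}

```text
clock: 52.45
eef_pos: [549.7, 13.3, 156.8]
tool_rot: [3.137, -0.001, -0.073]
force: [-0.5, -0.1, -0.7]
width: 0.0
gripper_force: 0.0
```

```bash
python3 - <<'E'
from h import *
snap('top','t7.png');snap('scene','s7.png')
zoom('raw_t7.png','a.png',130,75,300,240,2.4);zoom('raw_s7.png','b.png',300,155,460,320,2.4)
cv2.imwrite('pics/z12.png',np.hstack([cv2.imread('pics/a.png'),cv2.imread('pics/b.png')]))
E
```

```text
(no output)
```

View pics/z12.png

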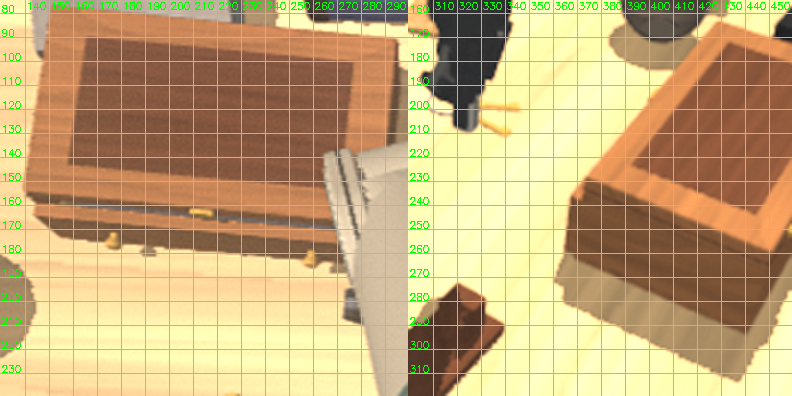

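The drawer front now lies against the carcass: top left edge at (143,165) against a predicted (143.7,165.2) for home, and scene corner at about (369,235). The robot touches nothing, so I'm handing in.

Request:
step_hand:
  rows: {"x": [0, 0, 0], "y": [0, 0, 0], "z": [0, 0, 0], "rx": [0, 0, 0], "ry": [0, 0, 0], "rz": [0, 0, 0], "jaw": [0, 0, 0]}

```text
clock: 52.85
eef_pos: [548.6, 19.2, 156.5]
tool_rot: [3.14, 0.001, -0.065]
force: [-0.6, 0.1, -0.2]
width: 0.1
gripper_force: 0.0
```

```bash
python3 -c "
from h import *
print(ctrl.finish_job())"
```

```text
the job is handed in; nothing more can be done
None
```

All five blocks were standing upright in the drawer when last seen, just before I closed it; the pictures then show the drawer fully home, and I handed the job in at about 53 s (no verdict was returned).

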